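Put the grill press away in the pull-out tray

ROBOT

A 6-joint arm with a two-finger parallel gripper is mounted at the origin on the work surface. World frame = base frame: x ahead of the robot, y to its left, z up, the work surface at z = 0. Lengths are in m, angles in degrees, forces in N, time in s.
With the tool pointing down it reaches from about 0.375 to 0.9 m from the base axis. Payload 3.1 kg.
Tool frame: the origin (TCP) lies on the centre line of the jaws, within the pads' length; the fingertips stand 25 mm ahead of it and the grasp point (between the pads) lies 6 mm ahead of it; z points along the fingers, y is the line along which they close (so a half turn about z gives the same grasp; the last joint's range is limited). The gripper opens to 87 mm and grips with 3 to 60 N. Pads are 19 mm wide; open, the fingers measure 117 mm over their backs; the gripper's body (75 mm by 190 mm) begins 51 mm behind the grasp point.
Start: joints at [53.657, 30.224, 82.088, -0, 67.689, -10.227], TCP at [0.275, 0.561, 0.248] pointing down, gripper open.
Joint ranges: [-176.69, 176.69], [-43.24, 126.21], [12.49, 139.97], [-82, 262], [0, 151.66], [-163.58, 163.58]. Speed limits (degrees/s): [159.86, 159.86, 180, 180, 180, 180].

INTERFACE

Orientations are given as a 3x3 rotation matrix whose columns are the frame's x, y, z axes.
In Python, from rig import read_state, capture, camera_params, hand_in gives the robot as it stands.
- The arm moves only by the tool apply_moves, never from a script. Its argument "rows" is a list of rows, each an object of numbers: "x", "y", "z": the shift along the tool's x, y, z in mm; "rx", "ry", "rz": the turn, a rotation vector about the tool's x, y, z in units of 6 degrees (1.0 is 6 degrees); "claw": the closure in counts, from 0 (fully open) to 255 (shut). A call has 1 to 10 rows; each row is the pose to reach, as a shift and turn from the pose commanded when the call began, along the tool's axes at that moment; what a row does not reach only later rows make up. A row lasts 1/8 s, in which the tool goes at most 62.5 mm and 10.7 degrees, less where a joint would pass 70% of its speed; a pose out of reach is approached as far as the arm can. A call with a gripper value outside its range is refused whole. The fingers move at their own pace and stop on an object; the grip force is fixed at half the most. Time passes only in rows, so rows that repeat a pose let the fingers close. It gives the time, the measured TCP pose, the force, the opening and the grip force at its end, in the units of the state.
- read_state(): the state, without advancing time (a new reading comes with each control period).
- capture(name): name is "side" or "top" or "wrist"; returns (picture, depth): 420x560x3 uint8, red, green, blue; 420x560 float32, m along the optical axis (not along the pixel's ray), 0 where there is no reading.
- camera_params(name): a dict with "fx", "fy", "cx", "cy" (pixels), "xyz" and "orientation" of the camera in the world. Camera axes: x right, y up, looking along -z (the intrinsics and any distortion apply to the point x, -y, -z); pixel columns grow to the right and rows downward; lengths in m; the calibration is good to about 2 mm. A picture is of the moment at which its call begins: read the wrist's pose just before it. camera_params takes no time and is no camera call; for the wrist camera it gives the pose at the moment of the call.
- hand_in(): hands the job in; it is judged then, once.
The state is a dict: "time_s": time; "joint_positions": joint angles; "qvel": joint speeds; "tau": joint torques, N m; "position": TCP position; "tcp_rot": TCP orientation; "force": force on the tool from outside, world axes, zero at the start; "moment": the same for the moment, N m; "opening": opening from 0.0 (shut) to 1.0 (fully open); "grasp_force": force on a finger pad.
Only numpy, scipy, OpenCV 4.12 (cv2) and the standard library are available. Lean on these libraries where they do the work, as an engineer would, in place of code of your own. Each camera call takes 0.05 s, during which the arm holds its last target. There are 200 camera calls.

TASK

Put the grill press away: tilt it long end first in under the shelf unit's deck, lower it so that it lies flat on the floor of the pulled-out tray, let go of it there, and then push the tray fully shut. Set the press down gently rather than dropping or ramming it, and leave the cups and the skillet where they are.

Things in the scene. Friction and masses are not known exactly. Their poses are not given: they have to be found in the camera images.
- press_grip (a point): Grill press: black steel plate 154 x 120 x 8 mm, ~0.36 kg, with one upright wooden handle block (44 along x, 16 across y, 40 tall; 48 mm high in all). Point: centre of the block, 28 mm above the plate's underside. z up out of the plate; x along the length: the long end (goes in first) is 114 mm towards -x, the short end 40 mm towards +x. Starts flat on the trivet.
- press_nose (a point): Middle of the press's long-end edge (the edge to put in first), half-way up the 8 mm plate: 114 mm towards -x and 24 mm below press_grip. Same axes as press_grip.
- trivet: Green silicone trivet, 180 x 145 mm, 8 mm thick, fixed on the stone platform (platform top at z = 0.030), with the press on it. Origin: centre of its underside.
- deck_edge (a point): Fixed wooden shelf unit: middle of the LOWER front edge of its deck over the tray bay. x points level out of the bay, as the tray pulls out (roughly away from the robot), y along the edge, z up. Deck 12 mm thick, runs 190 mm back to -x, underside 58 mm above the tray floor. Bay 151 mm wide inside; at its +y side the deck goes on to y = +200 mm with three cups on it at about y = +137 mm.
- tray (a joint): How far the tray is out, m: 0 = shut, 0.112 = outer stop (starts near it). Slides along deck_edge's x with about 4 N friction, stays where left. Out by q, the opening from deck edge to the front panel's inner face is q long and the tray's inside runs on 170 mm - q under the deck: the press cannot go in level. The front panel's top is 24 mm higher than the deck's underside.
- tray_floor (a point): Centre of the tray's inner floor (upper face), moves with the tray; axes as deck_edge. Floor 170 mm long (x), 136 mm wide (y); side and back walls 30 mm high, 5 to 6 mm thick; front panel 82 mm high above the floor, 14 mm thick, 174 mm wide. The press lies home with its axes parallel to these, handle towards +x.
- tray_front (a point): Middle of the top edge of the tray's front panel, on its outer face (the face to push towards -x to shut the tray); axes as deck_edge. A brass pull strip, 80 mm long and 10 mm high, stands 10 mm out of this face, 62 to 72 mm below this point.
- cup0: White porcelain cup, 54 mm across the mouth, 55 mm high, standing on the deck beside the bay; origin at the centre of its underside. Leave alone.
- cup1: Second cup, same as cup0. Leave alone.
- cup2: Third cup, same as cup0. Leave alone.
- skillet: Black steel skillet, 200 mm across the rim, 42 mm high, with a bar handle reaching to 238 mm from the centre along its x, up to 58 mm high; origin at the centre of its underside. Leave alone.

How it is judged (in metres and radians):
On the way, in this order (a step that is already met when the one before it is completed fails the run):
1. the press, tilted by more than 17 degrees, has its long end in under the deck and below the deck's underside (angle between press_grip's own z axis and vertical above 0.3 rad and x of press_nose in the frame of deck_edge below -0.012 m and z of press_nose in the frame of deck_edge below -0.004 m and y of press_nose in the frame of deck_edge between -0.07 and 0.07 m), for 0.1 s.
2. the press lies flat on the floor of the still open tray, let go (angle between press_grip's own z axis and vertical below 0.07 rad and x of press_grip in the frame of tray_floor between 0.02 and 0.054 m and y of press_grip in the frame of tray_floor between -0.014 and 0.014 m and z of press_grip in the frame of tray_floor between 0.022 and 0.034 m and value of joint tray above 0.08 m and contact force between the fingers and press below 0.1 N), for 0.2 s.
At the end, for the whole second after the job is handed in: Tray shut within 6 mm; the press at rest flat on its floor (tilt under 4 deg), handle towards the front panel, handle centre 20-54 mm in front of the floor centre, within 14 mm sideways, 22-34 mm up; cups upright within 20 mm and skillet within 30 mm of their starts (angle between press_grip's own z axis and vertical below 0.07 rad and x of press_grip in the frame of tray_floor between 0.02 and 0.054 m and y of press_grip in the frame of tray_floor between -0.014 and 0.014 m and z of press_grip in the frame of tray_floor between 0.022 and 0.034 m and value of joint tray below 0.006 m and linear speed of press below 0.02 m/s and angular speed of press below 0.1 rad/s and distance of each of cup0, cup1, cup2 from where it was at the start of the episode below 0.02 m and angle between each of cup0, cup1, cup2's own z axis and vertical below 0.2 rad and distance of skillet from where it was at the start of the episode below 0.03 m); the robot touches nothing.
It fails at once if the press is dropped or rammed: more than 60 N between it and the shelf unit or tray (contact force between press and unit above 60 N).
It fails at once if a cup is tipped or moved by more than 20 mm (not (distance of cup0 from where it was at the start of the episode below 0.02 m) or not (distance of cup1 from where it was at the start of the episode below 0.02 m) or not (distance of cup2 from where it was at the start of the episode below 0.02 m) or not (angle between cup0's own z axis and vertical below 0.2 rad) or not (angle between cup1's own z axis and vertical below 0.2 rad) or not (angle between cup2's own z axis and vertical below 0.2 rad)).
It fails at once if the skillet is moved by more than 30 mm (distance of skillet from where it was at the start of the episode above 0.03 m).
It also fails if it takes over 56 s, if anything falls off the work surface, if the arm or the gripper's body presses on something with over 40 N, if the wrist force passes 120 N, or if a joint passes its speed limit or range.

## Working session

There is one attempt and no reset: what is moved stays moved. The work goes in short steps, Python scripts to look and compute and a tool call to move; the robot and the scene stay as the last step left them, time stands still between calls to the robot, and variables do not carry over. Pictures are saved under pics/ and viewed, at most 10 in all, crops included, and the job is handed in when it is done.

Besides the shell and the picture viewer there is one more tool, called after "Emit:" as a command line: name --argument value ..., lists and objects as JSON in quotes. apply_moves: Moves the arm, as the interface text tells. Its arguments: {"type":"object","properties":{"rows":{"type":"array"}},"required":["rows"]}

```bash
mkdir -p pics
cat > h.py <<'E'
import numpy as np, cv2
from rig import read_state, capture, camera_params
def cam(n):
    p=camera_params(n); im,d=capture(n); return p,im,d
def pts(p,d):
    v,u=np.mgrid[:d.shape[0],:d.shape[1]]
    P=np.stack([(u-p['cx'])/p['fx']*d,-(v-p['cy'])/p['fy']*d,-d],-1)
    W=P@np.array(p['orientation']).T+np.array(p['xyz']); W[d<=0]=np.nan; return W
def save(n,im): cv2.imwrite('pics/'+n,im[:,:,::-1])
E
python3 - <<'E'
from h import *
for n in('top','side'):
    p,im,d=cam(n); save(n+'0.png',im); np.savez(n+'0.npz',im=im,W=pts(p,d)); print(n,{k:np.round(v,4).tolist() for k,v in p.items()})
print(read_state())
E
```

```text
top {'fx': 425.0396, 'fy': 425.0396, 'cx': 281.3557, 'cy': 212.7879, 'xyz': [0.483, -0.0391, 1.0246], 'orientation': [[-0.0053, 0.9959, -0.0902], [-0.9999, -0.0064, -0.0115], [-0.012, 0.0901, 0.9959]]}
side {'fx': 446.3938, 'fy': 446.3938, 'cx': 276.48, 'cy': 200.3204, 'xyz': [0.5174, -0.648, 0.9173], 'orientation': [[0.9989, 0.0319, -0.0337], [-0.0459, 0.7799, -0.6242], [0.0063, 0.6251, 0.7806]]}
{'time_s': 0.1, 'joint_positions': array([ 5.36588557e+01,  3.02769973e+01,  8.21493197e+01, -1.16053392e-03,
        6.76900561e+01, -1.02258740e+01]), 'qvel': array([ 0.05610726, -0.14765266, -0.08905873, -0.00022069, -0.04314963,
       -0.08900341]), 'tau': array([-5.07617517e-05, -4.40990102e+01, -1.77150196e+01,  6.34984067e-02,
        5.34109015e-02, -3.71414183e-05]), 'position': array([0.27470328, 0.56070479, 0.24663191]), 'tcp_rot': array([[-8.97913482e-01,  4.40170383e-01, -1.18851429e-03],
       [ 4.40171854e-01,  8.97912037e-01, -1.64715532e-03],
       [ 3.42152300e-04, -2.00215350e-03, -9.99997937e-01]]), 'force': array([-0.35987689, -0.90011178, -0.03682434]), 'moment': array([0.03197497, 0.00407149, 0.05050772]), 'grasp_force': 0.0, 'opening': 0.9974815214698063}
```

View pics/top0.png

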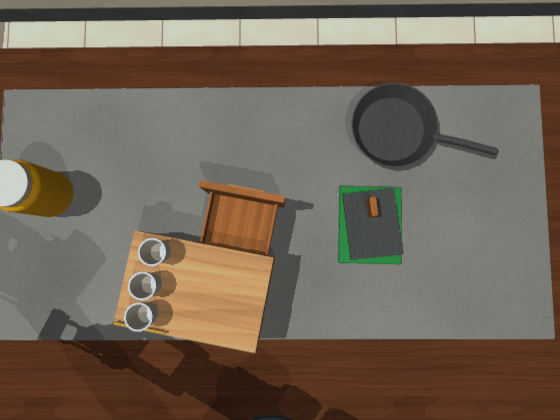

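View pics/side0.png

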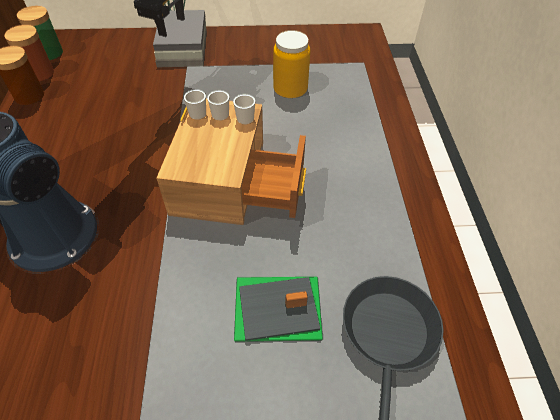

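The top view shows the deck's front edge from (137,232) to (273,257), the open tray's panel top from (202,185) to (284,201), the press handle at (375,206) and three cups at the left of the deck. In the side view the handle is at (296,299) and the tray floor at (272,178).

Run:
```python
from h import *
np.set_printoptions(precision=4,suppress=True)
for n in('top','side'):
    f=np.load(n+'0.npz'); im,W=f['im'],f['W']; hsv=cv2.cvtColor(im,cv2.COLOR_RGB2HSV)
    z=W[...,2]; H,S,V=[hsv[...,i].astype(int) for i in range(3)]
    orange=(H<20)&(S>110)&(V>90)
    y=W[...,1];x=W[...,0]
    hb=orange&(y<-.1)&(y>-.4)&(x>.35)&(x<.7)&(z>.05)
    print(n,'handle n',hb.sum(),'z',np.percentile(z[hb],[5,50,95]))
    top=hb&(z>np.percentile(z[hb],95)-.008)
    r=cv2.minAreaRect(W[top][:,:2].astype(np.float32)*1000); print(' top rect',r, W[top].mean(0))
    # plate
    pl=(S<70)&(V<95)&(z>.034)&(z<.056)&(y<-.08)&(y>-.36)&(x>.35)&(x<.6)
    pl=cv2.morphologyEx(pl.astype(np.uint8),cv2.MORPH_OPEN,np.ones((3,3)))
    k,l,s,c=cv2.connectedComponentsWithStats(pl); b=1+s[1:,4].argmax(); m=l==b
    print(' plate',cv2.minAreaRect(W[m][:,:2].astype(np.float32)*1000),np.median(z[m]),m.sum())
    # deck top
    wood=(S>60)&(H<25)&(y>-.05)&(y<.4)&(x>.15)&(x<.7)
    h,e=np.histogram(z[wood],np.arange(.02,.25,.004)); print(' zh',[(round(a,3),b) for a,b in zip(e,h) if b>60])
    dz=e[h.argmax()]; dk=wood&(abs(z-np.median(z[wood&(abs(z-dz)<.008)]))<.006)&(x<.5)
    if n=='top' or 1:
        k,l,s,c=cv2.connectedComponentsWithStats(dk.astype(np.uint8)); b=1+s[1:,4].argmax();m=l==b
        q=W[m]; print(' deck',cv2.boxPoints(cv2.minAreaRect(q[:,:2].astype(np.float32)*1000)),np.median(q[:,2]))
    for (u,v) in ([(203,183),(283,200),(202,189),(282,205),(240,225),(242,192),(137,234),(272,258)] if n=='top' else [(272,178),(303,140),(297,215)]): print(' px',u,v,W[v,u])
```

```text
top handle n 142 z [0.0796 0.0846 0.0873]
 top rect ((582.6680297851562, -232.35394287109375), (43.091949462890625, 14.986603736877441), 6.315435886383057) [ 0.5826 -0.2322  0.0848]
 plate ((537.4561157226562, -238.0341796875), (134.96392822265625, 120.015869140625), 6.122128009796143) 0.04516166400745625 2745
 zh [(np.float64(0.028), np.int64(73)), (np.float64(0.092), np.int64(85)), (np.float64(0.096), np.int64(2131)), (np.float64(0.1), np.int64(987)), (np.float64(0.116), np.int64(65)), (np.float64(0.124), np.int64(109)), (np.float64(0.128), np.int64(210)), (np.float64(0.164), np.int64(2772)), (np.float64(0.168), np.int64(8483)), (np.float64(0.172), np.int64(307)), (np.float64(0.176), np.int64(169)), (np.float64(0.18), np.int64(538))]
 deck [[284.9783  24.4858]
 [471.9105 -12.6061]
 [527.9724 269.9298]
 [341.0402 307.0216]] 0.16908808754196952
 px 203 183 [0.6206 0.1279 0.1803]
 px 283 200 [ 0.5849 -0.0329  0.1821]
 px 202 189 [0.631  0.1602 0.0285]
 px 282 205 [ 0.5816 -0.0302  0.12  ]
 px 240 225 [0.5407 0.0622 0.0968]
 px 242 192 [0.6019 0.0493 0.1798]
 px 137 234 [0.5194 0.2635 
[... 1262 characters left out ...]
28), np.int64(309)), (np.float64(0.132), np.int64(124)), (np.float64(0.136), np.int64(120)), (np.float64(0.14), np.int64(91)), (np.float64(0.144), np.int64(120)), (np.float64(0.148), np.int64(110)), (np.float64(0.152), np.int64(110)), (np.float64(0.156), np.int64(114)), (np.float64(0.16), np.int64(155)), (np.float64(0.164), np.int64(224)), (np.float64(0.168), np.int64(4447)), (np.float64(0.172), np.int64(1074)), (np.float64(0.18), np.int64(291)), (np.float64(0.184), np.int64(91))]
 deck [[282.9763  21.8255]
 [470.6146 -15.2244]
 [526.5658 268.1394]
 [338.9275 305.1893]] 0.1707426516936662
 px 272 178 [0.5449 0.0748 0.1011]
 px 303 140 [0.6201 0.1188 0.1833]
 px 297 215 [0.6044 0.0123 0.0307]
```

```bash
cat > plan.py <<'E'
import numpy as np
from scipy.sparse import coo_matrix
from scipy.sparse.csgraph import dijkstra
def boxpts(x0,x1,z0,z1,s=4):
    a=np.linspace(x0,x1,int((x1-x0)/s)+2); b=np.linspace(z0,z1,int((z1-z0)/s)+2)
    return np.vstack([np.c_[a,a*0+z0],np.c_[a,a*0+z1],np.c_[b*0+x0,b],np.c_[b*0+x1,b]])
def sdf(P,b):
    d=np.stack([np.maximum(b[0]-P[...,0],P[...,0]-b[1]),np.maximum(b[2]-P[...,1],P[...,1]-b[3])],-1)
    return np.linalg.norm(np.maximum(d,0),axis=-1)+np.minimum(d.max(-1),0)
rot=lambda t:np.array([[np.cos(t),-np.sin(t)],[np.sin(t),np.cos(t)]])  # +t: nose (-x) down
def clear(th,X,Z,q,al,gx,gz):
    # grip frame: z=0 at press_grip (28 above underside). al: tool lean towards +x rel. to press z
    press=np.vstack([boxpts(-114,40,-28,-20),boxpts(-22,22,-20,20)])
    tool=np.vstack([boxpts(-11,11,-19,51),boxpts(-37.5,37.5,51,150)])
    tool=tool@rot(-al).T+[gx,gz-28]
    body=np.vstack([press,tool])@rot(th).T
    P=body+np.stack([X,Z],-1)[...,None,:]
    obs=[(-190,0,0,12),(q,q+14,-58,24),(q-176,q-170,-58,-28),(-190,300,-90,-58)]
    return np.min([sdf(P,o).min(-1) for o in obs],0)
def plan(q,al,gx,gz,tol=3.):
    T=np.radians(np.arange(0,46,3)); xs=np.arange(20,121,4.); zs=np.arange(-28,61,4.)
    X,Z=np.meshgrid(xs,zs,indexing='ij'); C=np.array([clear(t,X,Z,q,al,gx,gz) for t in T])
    sh=C.shape; idx=np.arange(C.size).reshape(sh); f=C.ravel(); r=[];c=[];w=[]
    for d in np.ndindex(3,3,3):
        d=np.array(d)-1
        if not d.any(): continue
        s=tuple(slice(max(0,-k),n-max(0,k)) for k,n in zip(d,sh)); e=tuple(slice(max(0,k),n-max(0,-k)) for k,n in zip(d,sh))
        a,b=idx[s].ravel(),idx[e].ravel(); m=np.minimum(f[a],f[b]); ok=m>.3
        r.append(a[ok]);c.append(b[ok]);w.append(np.linalg.norm(d)*(0.1+np.exp(-m[ok]/tol)))
    G=coo_matrix((np.concatenate(w),(np.concatenate(r),np.concatenate(c))),(C.size,)*2).tocsr()
    gi=np.argmin(abs(xs-(q-48))); goal=idx[0,gi,1]
    D,pr=dijkstra(G,indices=goal,return_predecessors=True); D=D.reshape(sh)
    st=D[:,:,-1]; k=np.unravel_index(st.argmin(),st.shape); n=idx[k[0],k[1],-1]
    if not np.isfinite(st.min()): return np.inf,[]
    path=[]
    while n>=0:
        i=np.unravel_index(n,sh); path.append((np.degrees(T[i[0]]),xs[i[1]],zs[i[2]],C[i])); n=pr[n]
    return st.min(),np.array(path)
E
cat >> h.py <<'E'
from scipy.spatial.transform import Rotation as Ro
def go(p,R,s=None):
    s=s or read_state(); R0=s['tcp_rot']
    print('xyz mm',np.round(R0.T@(np.array(p)-s['position'])*1000,1),'r',np.round(Ro.from_matrix(R0.T@R).as_rotvec(degrees=True)/6,2))
E
python3 - <<'E'
from plan import *; import time
np.set_printoptions(precision=1,suppress=True)
from h import *
f=np.load('top0.npz');W=f['W'].reshape(-1,3); o=np.array([.4882,.0719,.158]); a=np.radians(-11.2)
Rd=np.array([[np.cos(a),-np.sin(a),0],[np.sin(a),np.cos(a),0],[0,0,1]])
for n in('top','side'):
    L=(np.load(n+'0.npz')['W'].reshape(-1,3)-o)@Rd*1000
    m=(abs(L[:,2]-24)<5)&(L[:,0]>60)&(L[:,0]<170)&(abs(L[:,1])<110)
    print(n,'panel top x',np.percentile(L[m,0],[5,50,95]),'y',np.percentile(L[m,1],[2,98]),'z',np.median(L[m,2]))
    m=(abs(L[:,2]+58)<6)&(L[:,0]>10)&(L[:,0]<90)&(abs(L[:,1])<60); print(' floor z',np.median(L[m,2]),' y',np.percentile(L[m,1],[1,99]))
for al in(0,5,10,15):
  for gx in(0,8):
    for gz in(32,37):
      c,p=plan(108,np.radians(al),gx,gz); print(al,gx,gz,round(c,2), p[:,3].min() if len(p) else '', p[:-4,3].min() if len(p) else '', p[:,0].max() if len(p) else '')
E
```

```text
top panel top x [111.7 118.1 124.6] y [-82.3  85.1] z 23.153265102738768
 floor z -58.82069758074712  y [-58.7  58.8]
side panel top x [110.7 117.2 123.5] y [-85.3  84.3] z 24.903552864029148
 floor z -57.12266345919917  y [-41.3  59. ]
0 0 32 4.34 6.0 6.715073193369918 39.0
0 0 37 4.34 6.0 6.715073193369918 39.0
0 8 32 4.34 6.0 6.715073193369918 39.0
0 8 37 4.34 6.0 6.715073193369918 39.0
5 0 32 4.34 6.0 6.715073193369918 39.0
5 0 37 4.34 6.0 6.715073193369918 39.0
5 8 32 4.52 3.53758924964184 6.715073193369918 39.0
5 8 37 4.34 6.0 6.715073193369918 39.0
10 0 32 4.85 2.213652201028765 6.715073193369918 39.0
10 0 37 4.38 5.2073303613240896 6.715073193369918 39.0
10 8 32 inf   
10 8 37 4.41 4.713388741112723 6.715073193369918 39.0
15 0 32 inf   
15 0 37 5.18 0.5565029493979523 6.715073193369918 39.0
15 8 32 inf   
15 8 37 5.18 0.5565029493979523 6.715073193369918 39.0
```

```bash
cat >> h.py <<'E'
def Rt(yaw,lean=0):  # tool x = -(yaw dir); lean: body towards -yaw dir (nose down), deg
    c,s=np.cos(np.radians(yaw)),np.sin(np.radians(yaw))
    R=np.array([[-c,-s,0],[-s,c,0],[0,0,-1.]])
    return Ro.from_rotvec(np.radians(-lean)*np.array([-s,c,0])).as_matrix()@R
E
python3 - <<'E'
from h import *
go([.5824,-.2333,.33],Rt(6.2)); go([.5824,-.2333,.16],Rt(6.2))
E
```

```text
xyz mm [-625.8 -577.7  -82.4] r [-0.02 -0.01 -5.39]
xyz mm [-625.8 -577.3   87.6] r [-0.02 -0.01 -5.39]
```

Emit:
apply_moves --rows '[{"x": 0, "y": 0, "z": -50, "rz": 0, "claw": 0}, {"x": 0, "y": 0, "z": -85, "rz": 0, "claw": 0}, {"x": -35, "y": -32, "z": -85, "rz": -0.5, "claw": 0}, {"x": -75, "y": -69, "z": -85, "rz": -1, "claw": 0}, {"x": -115, "y": -106, "z": -85, "rz": -1.5, "claw": 0}, {"x": -155, "y": -143, "z": -85, "rz": -2, "claw": 0}, {"x": -195, "y": -180, "z": -85, "rz": -2.5, "claw": 0}, {"x": -235, "y": -217, "z": -85, "rz": -3, "claw": 0}, {"x": -275, "y": -254, "z": -85, "rz": -3.5, "claw": 0}, {"x": -315, "y": -291, "z": -85, "rz": -4, "claw": 0}]'

```text
validation failed for argument at $.ro...
```

Run:
```python
from h import *
s=read_state();print(s['position'],s['time_s']);go([.5824,-.2333,.25],Rt(6.2))
```

```text
[0.27470328 0.56070479 0.24663191] 0.1
xyz mm [-625.8 -577.5   -2.4] r [-0.02 -0.01 -5.39]
```

Emit:
apply_moves --rows '[{"x": 0, "y": 0, "z": -50, "rx": 0, "ry": 0, "rz": 0, "claw": 0}, {"x": 0, "y": 0, "z": -85, "rx": 0, "ry": 0, "rz": 0, "claw": 0}, {"x": -35, "y": -32, "z": -85, "rx": 0, "ry": 0, "rz": -0.5, "claw": 0}, {"x": -75, "y": -69, "z": -85, "rx": 0, "ry": 0, "rz": -1, "claw": 0}, {"x": -115, "y": -106, "z": -85, "rx": 0, "ry": 0, "rz": -1.5, "claw": 0}, {"x": -155, "y": -143, "z": -85, "rx": 0, "ry": 0, "rz": -2, "claw": 0}, {"x": -195, "y": -180, "z": -85, "rx": 0, "ry": 0, "rz": -2.5, "claw": 0}, {"x": -235, "y": -217, "z": -85, "rx": 0, "ry": 0, "rz": -3, "claw": 0}, {"x": -275, "y": -254, "z": -85, "rx": 0, "ry": 0, "rz": -3.5, "claw": 0}, {"x": -315, "y": -291, "z": -85, "rx": 0, "ry": 0, "rz": -4, "claw": 0}]'

```text
time_s: 1.35
position: [0.43, 0.1596, 0.3324]
tcp_rot: [[-0.999, 0.035, -0.0], [0.035, 0.999, 0.0], [0.0, 0.0, -1.0]]
force: [1.0, -0.0, 0.2]
opening: 1.001
grasp_force: 0.0
```

Emit:
apply_moves --rows '[{"x": -20, "y": -47, "z": 0, "rx": 0, "ry": 0, "rz": -0.4, "claw": 0}, {"x": -40, "y": -94, "z": 0, "rx": 0, "ry": 0, "rz": -0.8, "claw": 0}, {"x": -61, "y": -142, "z": 0, "rx": 0, "ry": 0, "rz": -1.1, "claw": 0}, {"x": -82, "y": -192, "z": 10, "rx": 0, "ry": 0, "rz": -1.4, "claw": 0}, {"x": -103, "y": -241, "z": 30, "rx": 0, "ry": 0, "rz": -1.4, "claw": 0}, {"x": -124, "y": -290, "z": 50, "rx": 0, "ry": 0, "rz": -1.4, "claw": 0}, {"x": -146, "y": -340, "z": 75, "rx": 0, "ry": 0, "rz": -1.4, "claw": 0}, {"x": -166, "y": -388, "z": 100, "rx": 0, "ry": 0, "rz": -1.4, "claw": 0}, {"x": -166, "y": -388, "z": 130, "rx": 0, "ry": 0, "rz": -1.4, "claw": 0}, {"x": -166, "y": -388, "z": 130, "rx": 0, "ry": 0, "rz": -1.4, "claw": 0}]'

```text
time_s: 2.6
position: [0.5792, -0.232, 0.1992]
tcp_rot: [[-0.994, -0.108, -0.007], [-0.108, 0.994, 0.004], [0.006, 0.005, -1.0]]
force: [-0.9, 0.4, 0.2]
opening: 0.999
grasp_force: 0.0
```

Run:
```python
from h import *
np.set_printoptions(precision=4,suppress=True)
s=read_state(); p,im,d=cam('wrist'); save('w1.png',im); W=pts(p,d)
hsv=cv2.cvtColor(im,cv2.COLOR_RGB2HSV); H,S,V=[hsv[...,i].astype(int) for i in range(3)]
m=(H<20)&(S>110)&(V>80)&(W[...,2]>.078)&(W[...,2]<.095)
q=W[m]; print(m.sum(),q.mean(0) if len(q) else '', cv2.minAreaRect(q[:,:2].astype(np.float32)*1000) if len(q) else '')
print(s['position']); go([.5824,-.2333,.079],Rt(6.2))
```

```text
1487 [ 0.5804 -0.1983  0.0856] ((575.5436401367188, -133.86624145507812), (43.14442825317383, 215.8214569091797), 2.782907247543335)
[ 0.5792 -0.232   0.1992]
xyz mm [ -2.3  -1.8 122.2] r [ 0.02 -0.03  0.01]
```

View pics/w1.png

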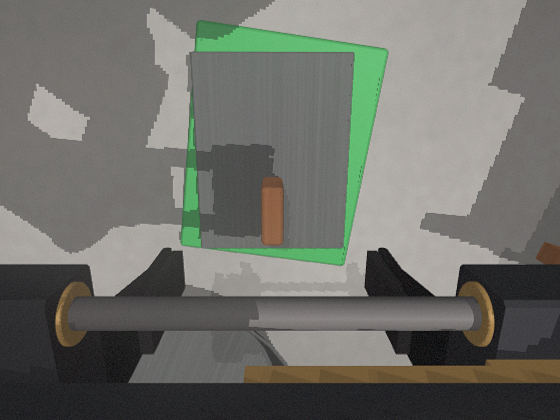

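The wrist view shows the handle at (272,212), parallel to the fingers; the other orange patch at the right (548,252) polluted the mask, so I restrict it.

Run:
```python
from h import *
np.set_printoptions(precision=4,suppress=True)
s=read_state(); p,im,d=cam('wrist'); W=pts(p,d)
hsv=cv2.cvtColor(im,cv2.COLOR_RGB2HSV); H,S,V=[hsv[...,i].astype(int) for i in range(3)]
m=(H<20)&(S>110)&(V>80)&(W[...,2]>.078)&(W[...,2]<.095)&(abs(W[...,1]+.233)<.05)&(abs(W[...,0]-.58)<.06)
r=cv2.minAreaRect(W[m][:,:2].astype(np.float32)*1000); print(m.sum(),r,np.median(W[m][:,2]))
m=(S<60)&(abs(W[...,2]-.046)<.006)&(abs(W[...,1]+.233)<.09)&(W[...,0]<.64)&(W[...,0]>.4)
m=cv2.morphologyEx(m.astype(np.uint8),cv2.MORPH_OPEN,np.ones((5,5)))>0
print(cv2.minAreaRect(W[m][:,:2].astype(np.float32)*1000)); print(s['position'])
```

```text
1223 ((580.5626220703125, -233.58224487304688), (43.23826599121094, 15.164298057556152), 6.625000476837158) 0.08482790258373574
((544.2296142578125, -237.48159790039062), (152.72288513183594, 119.98678588867188), 6.266455173492432)
[ 0.5804 -0.2321  0.2012]
```

Emit:
apply_moves --rows '[{"x": -0.5, "y": -1, "z": 40, "rx": 0, "ry": 0, "rz": 0, "claw": 0}, {"x": -0.5, "y": -1, "z": 80, "rx": 0, "ry": 0, "rz": 0, "claw": 0}, {"x": -0.5, "y": -1, "z": 105, "rx": 0, "ry": 0, "rz": 0, "claw": 0}, {"x": -0.5, "y": -1, "z": 121, "rx": 0, "ry": 0, "rz": 0, "claw": 0}, {"x": -0.5, "y": -1, "z": 121, "rx": 0, "ry": 0, "rz": 0, "claw": 0}, {"x": -0.5, "y": -1, "z": 121, "rx": 0, "ry": 0, "rz": 0, "claw": 255}, {"x": -0.5, "y": -1, "z": 121, "rx": 0, "ry": 0, "rz": 0, "claw": 255}, {"x": -0.5, "y": -1, "z": 121, "rx": 0, "ry": 0, "rz": 0, "claw": 255}, {"x": -0.5, "y": -1, "z": 121, "rx": 0, "ry": 0, "rz": 0, "claw": 255}]'

```text
time_s: 3.82
position: [0.5821, -0.2337, 0.0819]
tcp_rot: [[-0.994, -0.109, 0.0], [-0.109, 0.994, -0.0], [-0.0, -0.0, -1.0]]
force: [-0.5, -0.3, -0.0]
opening: 0.633
grasp_force: 0.0
```

Emit:
apply_moves --rows '[{"x": 0, "y": 0, "z": 0, "rx": 0, "ry": 0, "rz": 0, "claw": 255}, {"x": 0, "y": 0, "z": 0, "rx": 0, "ry": 0, "rz": 0, "claw": 255}, {"x": 0, "y": 0, "z": 0, "rx": 0, "ry": 0, "rz": 0, "claw": 255}, {"x": 0, "y": 0, "z": 0, "rx": 0, "ry": 0, "rz": 0, "claw": 255}, {"x": 0, "y": 0, "z": 0, "rx": 0, "ry": 0, "rz": 0, "claw": 255}, {"x": 0, "y": 0, "z": 0, "rx": 0, "ry": 0, "rz": 0, "claw": 255}, {"x": 0, "y": 0, "z": 0, "rx": 0, "ry": 0, "rz": 0, "claw": 255}]'

```text
time_s: 4.7
position: [0.5819, -0.2334, 0.0815]
tcp_rot: [[-0.994, -0.109, -0.0], [-0.109, 0.994, 0.0], [0.0, 0.0, -1.0]]
force: [0.7, 1.2, 0.0]
opening: 0.181
grasp_force: 30.0
```

Emit:
apply_moves --rows '[{"x": 0, "y": 0, "z": -10, "rx": 0, "ry": 0, "rz": 0, "claw": 255}, {"x": 0, "y": 0, "z": -30, "rx": 0, "ry": 0, "rz": 0, "claw": 255}, {"x": 0, "y": 0, "z": -60, "rx": 0, "ry": 0, "rz": 0, "claw": 255}, {"x": 0, "y": 0, "z": -90, "rx": 0, "ry": 0, "rz": 0, "claw": 255}, {"x": 0, "y": 0, "z": -130, "rx": 0, "ry": 0, "rz": 0, "claw": 255}, {"x": 0, "y": 0, "z": -170, "rx": 0, "ry": 0, "rz": 0, "claw": 255}, {"x": 0, "y": 0, "z": -190, "rx": 0, "ry": 0, "rz": 0, "claw": 255}, {"x": 0, "y": 0, "z": -200, "rx": 0, "ry": 0, "rz": 0, "claw": 255}]'

```text
time_s: 5.7
position: [0.582, -0.2336, 0.283]
tcp_rot: [[-0.994, -0.11, 0.001], [-0.11, 0.994, -0.001], [-0.001, -0.001, -1.0]]
force: [0.3, -0.3, -3.2]
opening: 0.183
grasp_force: 30.0
```

Run:
```python
from h import *; from plan import *
np.set_printoptions(precision=3,suppress=True)
c,p=plan(110,0,1,37); print(c); print(p)
s=read_state(); print(s['position'],s['opening'],s['force'],s['moment'])
p,im,d=cam('side'); save('s1.png',im[100:420])
```

```text
4.346556129591262
[[ 39.     60.     60.     11.304]
 [ 39.     60.     56.     14.249]
 [ 39.     60.     52.     16.497]
 [ 36.     60.     48.     16.34 ]
 [ 33.     60.     44.     15.778]
 [ 30.     56.     40.     12.916]
 [ 27.     52.     36.     10.966]
 [ 24.     52.     32.     10.07 ]
 [ 21.     52.     28.     10.622]
 [ 21.     52.     24.     10.622]
 [ 21.     52.     20.     10.622]
 [ 18.     52.     16.      9.76 ]
 [ 15.     56.     12.      8.116]
 [ 12.     56.      8.      8.649]
 [ 12.     56.      4.      8.649]
 [  9.     56.      0.      6.532]
 [  6.     60.     -4.      7.292]
 [  6.     60.     -8.      7.292]
 [  3.     60.    -12.      7.203]
 [  3.     60.    -16.      7.203]
 [  0.     60.    -20.      6.   ]
 [  0.     60.    -24.      6.   ]]
[ 0.582 -0.234  0.283] 0.18299082574494094 [ 0.346 -0.315 -3.169] [ 0.041 -0.114  0.035]
```

View pics/s1.png

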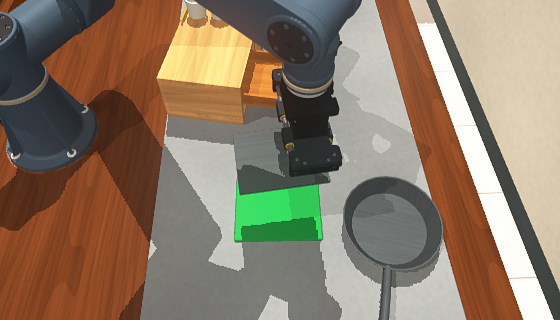

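The press hangs level in the gripper, its long end at about (245,165) towards the robot. Checking its tilt by plane fit.

```bash
cat >> h.py <<'E'
O=np.array([.4882,.0719,.158]); YAW=-11.2
_a=np.radians(YAW); Rd=np.array([[np.cos(_a),-np.sin(_a),0],[np.sin(_a),np.cos(_a),0],[0,0,1]])
def held(name='wrist'):
    "plate's upper face in the tool frame, mm"
    s=read_state(); p,im,d=cam(name); W=pts(p,d); S=cv2.cvtColor(im,cv2.COLOR_RGB2HSV)[...,1]
    T=(W-s['position'])@s['tcp_rot']*1000
    m=(S<70)&(abs(T[...,2]-35.5-np.sign(0))<15)&(T[...,0]>28)&(T[...,0]<120)&(abs(T[...,1])<66)
    q=T[m]; 
    for _ in range(3):
        A=np.c_[q[:,0],q[:,1],np.ones(len(q))]; k=np.linalg.lstsq(A,q[:,2],rcond=None)[0]; q=q[abs(A@k-q[:,2])<4]
    print('n',len(q),'plane: slope x deg',np.degrees(k[0]),'slope y',np.degrees(k[1]),'z at tool0',k[2]); print('rect',cv2.minAreaRect(q[:,:2].astype(np.float32)))
    return q
def tcp(th,X,Z,gx=1,gz=37.5,y=0):  # press_grip at X,Z (mm in deck frame), nose down th deg
    t=np.radians(th); R=np.array([[np.cos(t),-np.sin(t)],[np.sin(t),np.cos(t)]])
    v=R@np.array([gx,gz+6-28]); P=np.array([X+v[0],y,Z+v[1]])/1000
    return O+Rd@P, Rt(YAW,th)
E
python3 - <<'E'
from h import *
np.set_printoptions(precision=2,suppress=True)
held(); held('side'); 
p,R=tcp(0,62,150); print(p); go(p,R)
p,R=tcp(39,62,90); print(p); go(p,R)
E
```

```text
n 52170 plane: slope x deg 0.15515155976108452 slope y 0.003620447947859278 z at tool0 36.37699214588163
rect ((71.36023712158203, -0.314483642578125), (87.00110626220703, 120.24410247802734), 0.16207630932331085)
n 2953 plane: slope x deg 0.26759600958993557 slope y -0.021107903744205358 z at tool0 34.66598400870575
rect ((70.87022399902344, -0.4475440979003906), (120.82594299316406, 85.68733978271484), 89.97571563720703)
[0.55 0.06 0.32]
xyz mm [ -0.6 294.8 -42.2] r [ 0.   -0.01  2.91]
[0.54 0.06 0.26]
xyz mm [  8.9 297.7  20.6] r [ 0.99 -6.45  2.8 ]
```

Emit:
apply_moves --rows '[{"x": 0, "y": 20, "z": -20, "rx": 0, "ry": 0, "rz": 0, "claw": 255}, {"x": 0, "y": 60, "z": -42, "rx": 0, "ry": 0, "rz": 0.4, "claw": 255}, {"x": 0, "y": 105, "z": -42, "rx": 0, "ry": 0, "rz": 0.9, "claw": 255}, {"x": 0, "y": 150, "z": -42, "rx": 0, "ry": 0, "rz": 1.4, "claw": 255}, {"x": 0, "y": 195, "z": -42, "rx": 0, "ry": 0, "rz": 1.9, "claw": 255}, {"x": 0, "y": 240, "z": -42, "rx": 0, "ry": 0, "rz": 2.4, "claw": 255}, {"x": 0, "y": 275, "z": -42, "rx": 0, "ry": 0, "rz": 2.8, "claw": 255}, {"x": -0.5, "y": 295, "z": -42, "rx": 0, "ry": 0, "rz": 2.91, "claw": 255}, {"x": -0.5, "y": 295, "z": -42, "rx": 0, "ry": 0, "rz": 2.91, "claw": 255}]'

```text
time_s: 6.98
position: [0.549, 0.062, 0.3236]
tcp_rot: [[-0.982, 0.19, -0.001], [0.19, 0.982, 0.0], [0.001, 0.0, -1.0]]
force: [0.5, -0.4, -3.5]
opening: 0.182
grasp_force: 30.0
```

Run:
```python
from h import *
np.set_printoptions(precision=4,suppress=True)
s=read_state(); print(s['position'])
# tray/deck check from wrist & top
for n in('wrist','top','side'):
    p,im,d=cam(n); L=(pts(p,d)-O)@Rd*1000; save(n+'2.png',im)
    m=(abs(L[...,2]-24)<5)&(L[...,0]>85)&(L[...,0]<170)&(abs(L[...,1])<110)
    if m.sum(): print(n,m.sum(),'panel top x',np.percentile(L[m][:,0],[5,50,95]),'y',np.percentile(L[m][:,1],[2,98]),'z',np.median(L[m][:,2]))
for w in((39,62,90),(39,60,60),(33,60,44),(27,53,36)):
    print(w); go(*tcp(*w),s)
held()
```

```text
[0.549  0.062  0.3236]
top 20 panel top x [122.6573 123.8624 125.026 ] y [-47.7398 -21.8322] z 23.54765009707696
side 362 panel top x [110.6779 117.1245 123.5531] y [-85.2363  84.1938] z 24.985300356127865
(39, 62, 90)
xyz mm [ 8.5 -2.1 63. ] r [ 0.01 -6.51  0.04]
(39, 60, 60)
xyz mm [10.5 -2.1 93. ] r [ 0.01 -6.51  0.04]
(33, 60, 44)
xyz mm [  9.1  -2.1 108.1] r [ 0.01 -5.51  0.04]
(27, 53, 36)
xyz mm [ 14.6  -2.1 115.4] r [ 0.01 -4.51  0.04]
n 51960 plane: slope x deg 0.21036406992046713 slope y 0.04063445686689501 z at tool0 36.377728362080006
rect ((71.16514587402344, -0.3194007873535156), (86.36430358886719, 120.19879913330078), 0.04264061525464058)
```

View pics/wrist2.png

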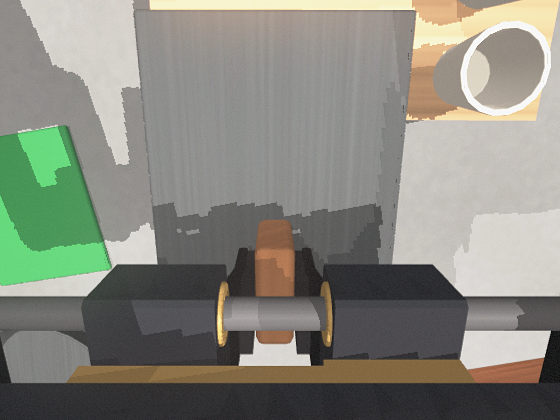

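Emit:
apply_moves --rows '[{"x": 1, "y": -0.5, "z": 5, "rx": 0, "ry": -1.3, "rz": 0, "claw": 255}, {"x": 3, "y": -1, "z": 15, "rx": 0, "ry": -2.7, "rz": 0, "claw": 255}, {"x": 5, "y": -1.5, "z": 30, "rx": 0, "ry": -4, "rz": 0, "claw": 255}, {"x": 7, "y": -2, "z": 45, "rx": 0, "ry": -5.3, "rz": 0, "claw": 255}, {"x": 8.5, "y": -2, "z": 63, "rx": 0, "ry": -6.5, "rz": 0, "claw": 255}, {"x": 8.5, "y": -2, "z": 63, "rx": 0, "ry": -6.5, "rz": 0, "claw": 255}, {"x": 8.5, "y": -2, "z": 63, "rx": 0, "ry": -6.5, "rz": 0, "claw": 255}]'

```text
time_s: 8.05
position: [0.5411, 0.0585, 0.2603]
tcp_rot: [[-0.763, 0.195, 0.616], [0.151, 0.981, -0.124], [-0.628, -0.001, -0.778]]
force: [0.4, 0.2, -2.4]
opening: 0.181
grasp_force: 30.0
```

Run:
```python
from h import *
np.set_printoptions(precision=4,suppress=True)
s=read_state(); print(s['position'],s['force']); held()
p,im,d=cam('side'); save('s3.png',im[60:260,120:400].repeat(2,0).repeat(2,1))
for w in((39,62,90),(39,60,75),(39,60,60),(36,60,48),(33,60,44),(30,57,40),(27,53,36)):
    print(w); go(*tcp(*w),s)
```

```text
[0.5411 0.0585 0.2603] [ 0.3745  0.1796 -2.4139]
n 32757 plane: slope x deg -11.039140840355122 slope y -0.003343987981056605 z at tool0 36.436396189327866
rect ((59.63957214355469, -0.39260101318359375), (63.26765441894531, 120.24768829345703), 0.004040002357214689)
(39, 62, 90)
xyz mm [ 0.9  2.9 -1.3] r [-0.01 -0.01  0.  ]
(39, 60, 75)
xyz mm [11.9  2.9  9.2] r [-0.01 -0.01  0.  ]
(39, 60, 60)
xyz mm [21.3  2.9 20.8] r [-0.01 -0.01  0.  ]
(36, 60, 48)
xyz mm [28.   2.9 30.2] r [-0.01  0.49 -0.  ]
(33, 60, 44)
xyz mm [29.7  2.9 33.5] r [-0.01  0.99 -0.  ]
(30, 57, 40)
xyz mm [33.8  2.9 34.8] r [-0.01  1.49 -0.  ]
(27, 53, 36)
xyz mm [38.6  2.9 35.6] r [-0.01  1.99 -0.  ]
```

View pics/s3.png

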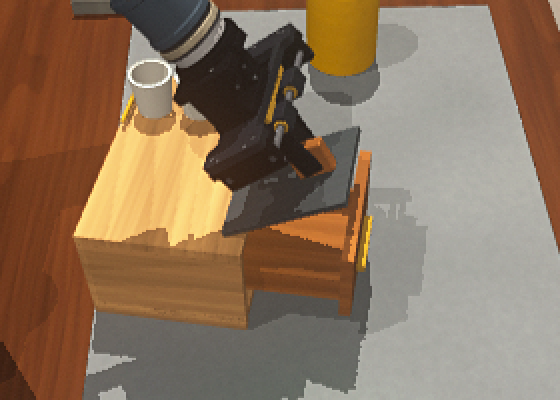

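The picture shows the nose resting on the deck's front edge around (235,230): I came down too far back, and the press turned about 11° in the grip. Backing up and out and measuring the slip.

Emit:
apply_moves --rows '[{"x": -10, "y": 2, "z": -10, "rx": 0, "ry": 0, "rz": 0, "claw": 255}, {"x": -25, "y": 3, "z": -31, "rx": 0, "ry": 0, "rz": 0, "claw": 255}, {"x": -35, "y": 3, "z": -23, "rx": 0, "ry": 0, "rz": 0, "claw": 255}, {"x": -44, "y": 3, "z": -15, "rx": 0, "ry": 0, "rz": 0, "claw": 255}, {"x": -44, "y": 3, "z": -15, "rx": 0, "ry": 0, "rz": 0, "claw": 255}, {"x": -44, "y": 3, "z": -15, "rx": 0, "ry": 0, "rz": 0, "claw": 255}]'

```text
time_s: 8.9
position: [0.5656, 0.0573, 0.2983]
tcp_rot: [[-0.765, 0.194, 0.615], [0.151, 0.981, -0.122], [-0.627, -0.001, -0.779]]
force: [0.1, -0.1, -3.3]
opening: 0.178
grasp_force: 30.0
```

```bash
sed -i 's/(abs(T\[...,2\]-35.5-np.sign(0))<15)/(T[...,2]>-10)\&(T[...,2]<50)/; s/<4\]/<3]/; s/range(3)/range(8)/' h.py
python3 - <<'E'
from h import *; from plan import *
np.set_printoptions(precision=2,suppress=True)
s=read_state(); print(s['position'],s['force'],s['opening'],s['grasp_force']); q=held()
print(np.percentile(q,[1,99],axis=0))
for al in (-10,-12,-15,-18):
    c,p=plan(110,np.radians(al),1,37); print(al,c); 
    if len(p): print(p[:,3].min(),p[0])
E
```

```text
[0.57 0.06 0.3 ] [ 0.08 -0.14 -3.33] 0.1782185883203561 29.997984864749014
n 60937 plane: slope x deg -11.158671859072836 slope y 0.03901917202873369 z at tool0 36.688093927274664
rect ((70.8134994506836, -0.5561866760253906), (119.9648666381836, 85.62764739990234), 89.99642181396484)
[[ 29.29 -58.84  14.19]
 [112.84  57.67  31.22]]
-10 4.346556129591262
6.0 [39.  60.  60.  11.3]
-12 4.346556129591262
6.0 [39.  60.  60.  11.3]
-15 4.346556129591262
6.0 [39.  60.  60.  11.3]
-18 4.346556129591262
6.0 [39.  60.  60.  11.3]
```

```bash
sed -i 's/np.arange(-28,61,4.)/np.arange(-28,125,4.)/; s/np.arange(20,121,4.)/np.arange(20,161,4.)/' plan.py
cat >> h.py <<'E'
def tcp(th,X,Z,lean=11.,gx=1,gz=37.5,y=0):
    r=lambda t:np.array([[np.cos(np.radians(t)),-np.sin(np.radians(t))],[np.sin(np.radians(t)),np.cos(np.radians(t))]])
    v=r(th)@np.array([gx,gz-28])+r(th+lean)@np.array([0,6]); P=np.array([X+v[0],y,Z+v[1]])/1000
    return O+Rd@P, Rt(YAW,th+lean)
def where(lean=11.,gx=1,gz=37.5):
    s=read_state(); L=(s['position']-O)@Rd*1000; z=-(s['tcp_rot'][:,2]@Rd); t=np.degrees(np.arctan2(-z[0],z[2]))
    r=lambda t:np.array([[np.cos(np.radians(t)),-np.sin(np.radians(t))],[np.sin(np.radians(t)),np.cos(np.radians(t))]])
    th=t-lean; g=L[[0,2]]-r(th)@np.array([gx,gz-28])-r(t)@np.array([0,6])
    print('press th %.1f grip x %.1f y %.1f z %.1f'%(th,g[0],L[1],g[1]),'nose',g+r(th)@np.array([-114,-24]),'F',s['force'],'t',s['time_s'])
E
python3 - <<'E'
from h import *; from plan import *
np.set_printoptions(precision=1,suppress=True)
where()
c,p=plan(110,np.radians(-11),1,37.5); print(p)
E
```

```text
press th 27.8 grip x 86.0 y 0.8 z 127.0 nose [-3.6 52.6] F [-0.1 -0.6 -3.9] t 8.95
[[ 45.   84.  124.   24.6]
 [ 45.   84.  120.   22. ]
 [ 45.   84.  116.   19.8]
 [ 45.   84.  112.   18.3]
 [ 45.   84.  108.   17.6]
 [ 45.   84.  104.   17.5]
 [ 45.   84.  100.   17.5]
 [ 45.   84.   96.   17.5]
 [ 45.   84.   92.   17.7]
 [ 45.   84.   88.   18.8]
 [ 45.   84.   84.   20.6]
 [ 45.   84.   80.   22.9]
 [ 45.   84.   76.   25.7]
 [ 45.   80.   72.   25.7]
 [ 45.   80.   68.   24.4]
 [ 42.   76.   64.   23.3]
 [ 42.   76.   60.   20.9]
 [ 39.   72.   56.   20.5]
 [ 36.   68.   52.   17.9]
 [ 36.   64.   48.   16.3]
 [ 33.   60.   44.   15.8]
 [ 30.   56.   40.   12.9]
 [ 27.   52.   36.   11. ]
 [ 24.   52.   32.   10.1]
 [ 21.   52.   28.   10.6]
 [ 21.   52.   24.   10.6]
 [ 21.   52.   20.   10.6]
 [ 18.   52.   16.    9.8]
 [ 15.   56.   12.    8.1]
 [ 12.   56.    8.    8.6]
 [ 12.   56.    4.    8.6]
 [  9.   56.    0.    6.5]
 [  6.   60.   -4.    7.3]
 [  6.   60.   -8.    7.3]
 [  3.   60.  -12.    7.2]
 [  3.   60.  -16.    7.2]
 [  0.   60.  -20.    6. ]
 [  0.   60.  -24.    6. ]]
```

Run:
```python
from h import *; from plan import *
np.set_printoptions(precision=1,suppress=True)
w=np.array([(28,86,127),(40,86,124),(40,84,104),(40,84,90),(40,82,76),(40,76,64),(38,70,56),(35,65,48),(32,60,43),(28,55,37)],float)
s=read_state()
for i,a in enumerate(w):
    b=w[max(i-1,0)]; c=[clear(np.radians(t),np.array(x),np.array(z),110,np.radians(-11),1,37.5).item() for t,x,z in np.linspace(b,a,5)]
    print(a,'clear',min(c),end=' '); go(*tcp(*a),s)
```

```text
[ 28.  86. 127.] clear 36.75770924235849 xyz mm [ 0.  -0.8 -0. ] r [-0. -0.  0.]
[ 40.  86. 124.] clear 24.00438583625405 xyz mm [ 5.1 -0.8  2.1] r [-0. -2.  0.]
[ 40.  84. 104.] clear 10.115668167225367 xyz mm [19.2 -0.8 16.4] r [-0. -2.  0.]
[40. 84. 90.] clear 9.526685678167283 xyz mm [28.  -0.8 27.3] r [-0. -2.  0.]
[40. 82. 76.] clear 9.267442841709073 xyz mm [38.3 -0.8 37. ] r [-0. -2.  0.]
[40. 76. 64.] clear 14.579069545021314 xyz mm [50.5 -0.8 42.6] r [-0. -2.  0.]
[38. 70. 56.] clear 18.979527017767197 xyz mm [59.7 -0.8 45. ] r [-0.  -1.7  0. ]
[35. 65. 48.] clear 17.505759571443534 xyz mm [67.8 -0.8 48.1] r [-0.  -1.2  0. ]
[32. 60. 43.] clear 14.610709174254946 xyz mm [74.  -0.8 49. ] r [-0.  -0.7  0. ]
[28. 55. 37.] clear 9.618874972480171 xyz mm [80.6 -0.8 50.7] r [-0. -0.  0.]
```

Nearest approach is the nose passing the deck edge, at about 9 mm. I go to the (40, 84, 90) point first.

Emit:
apply_moves --rows '[{"x": 2, "y": -1, "z": 1, "rx": 0, "ry": -1, "rz": 0, "claw": 255}, {"x": 5, "y": -1, "z": 2, "rx": 0, "ry": -2, "rz": 0, "claw": 255}, {"x": 12, "y": -1, "z": 9, "rx": 0, "ry": -2, "rz": 0, "claw": 255}, {"x": 19, "y": -1, "z": 16, "rx": 0, "ry": -2, "rz": 0, "claw": 255}, {"x": 24, "y": -1, "z": 22, "rx": 0, "ry": -2, "rz": 0, "claw": 255}, {"x": 28, "y": -1, "z": 27, "rx": 0, "ry": -2, "rz": 0, "claw": 255}, {"x": 28, "y": -1, "z": 27, "rx": 0, "ry": -2, "rz": 0, "claw": 255}, {"x": 28, "y": -1, "z": 27, "rx": 0, "ry": -2, "rz": 0, "claw": 255}]'

```text
time_s: 9.95
position: [0.5734, 0.0598, 0.3033]
tcp_rot: [[-0.667, 0.195, 0.719], [0.13, 0.981, -0.145], [-0.734, -0.003, -0.679]]
force: [0.3, -1.2, -3.8]
opening: 0.183
grasp_force: 30.0
```

Run:
```python
from h import *; from plan import *
np.set_printoptions(precision=1,suppress=True)
where(); held(); s=read_state()
p,im,d=cam('side'); save('s4.png',im[60:260,120:400].repeat(2,0).repeat(2,1))
for a in [(40,84,90),(40,82,76),(40,76,64),(38,70,56),(35,65,48),(32,60,43),(28,55,37)]: print(a,end=' '); go(*tcp(*a),s)
```

```text
press th 36.2 grip x 95.1 y 4.7 z 132.9 nose [17.3 46.2] F [ 0.3 -1.2 -3.8] t 9.95
n 61033 plane: slope x deg -11.18433048669031 slope y 0.035385077234089776 z at tool0 36.60368990903008
rect ((70.87458801269531, -0.6258926391601562), (85.73833465576172, 120.16313171386719), 0.0006583875510841608)
(40, 84, 90) xyz mm [40.1 -4.6 20.9] r [-0.  -0.6  0. ]
(40, 82, 76) xyz mm [51.7 -4.5 29. ] r [-0.  -0.6  0. ]
(40, 76, 64) xyz mm [64.6 -4.5 32.7] r [-0.  -0.6  0. ]
(38, 70, 56) xyz mm [74.  -4.5 33.8] r [-0.  -0.3  0. ]
(35, 65, 48) xyz mm [82.5 -4.5 35.7] r [-0.   0.2  0. ]
(32, 60, 43) xyz mm [88.8 -4.5 35.6] r [-0.   0.7  0. ]
(28, 55, 37) xyz mm [95.5 -4.4 36.4] r [-0.   1.4  0. ]
```

View pics/s4.png

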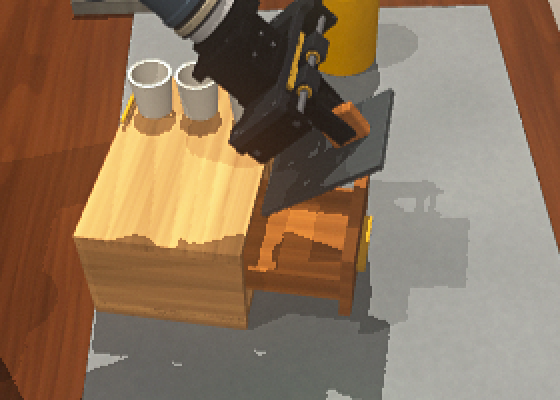

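The side view shows the press tilted over the opening, nose around (265,212) just clear of the deck edge, but the arm stopped short; checking joints.

Run:
```python
from h import *; from plan import *
np.set_printoptions(precision=1,suppress=True)
s=read_state(); print(s['joint_positions'])
# lower max tilts
import plan as P
for mx in (24,27,30,33,36):
    T0=np.arange
    src=open('plan.py').read().replace('np.arange(0,46,3)','np.arange(0,%d,3)'%(mx+1)); ns={}; exec(src,ns)
    c,p=ns['plan'](110,np.radians(-11),1,37.5); print(mx,c,p[:-8,3].min() if len(p) else '')
    if mx==30 and len(p): print(p[::2])
```

```text
[ -1.6  15.3 116.9 -82.    7.2  -1.6]
24 8.604543359223626 5.9392264442279465
27 7.336443032943127 8.116033685566691
30 6.767590467022175 8.116033685566691
[[ 30.  104.  124.   36.3]
 [ 30.  104.  116.   29.8]
 [ 30.  104.  108.   24.3]
 [ 30.  104.  100.   20.1]
 [ 30.  104.   92.   16.3]
 [ 30.  104.   84.   15.3]
 [ 30.  104.   76.   15.3]
 [ 30.  100.   68.   12.9]
 [ 30.   92.   60.   12.2]
 [ 30.   84.   56.   12.9]
 [ 30.   76.   52.   13.1]
 [ 30.   68.   48.   12.4]
 [ 30.   60.   44.   11.9]
 [ 27.   52.   36.   11. ]
 [ 21.   52.   28.   10.6]
 [ 21.   52.   20.   10.6]
 [ 15.   56.   12.    8.1]
 [ 12.   56.    4.    8.6]
 [  6.   60.   -4.    7.3]
 [  3.   60.  -12.    7.2]
 [  0.   60.  -20.    6. ]]
33 6.511492146782246 8.116033685566691
36 6.353788315826888 8.116033685566691
```

j5 is near 0 (wrist singularity, j4 at its limit), so this steep tool lean is unusable. I go back, set the press on the trivet and regrip with the tool leaned the other way.

Emit:
apply_moves --rows '[{"x": -15, "y": 0, "z": -14, "rx": 0, "ry": 0.5, "rz": 0, "claw": 255}, {"x": -29, "y": 0, "z": -27, "rx": 0, "ry": 1, "rz": 0, "claw": 255}, {"x": -44, "y": 0, "z": -41, "rx": 0, "ry": 2, "rz": 0, "claw": 255}, {"x": -44, "y": 0, "z": -41, "rx": 0, "ry": 3, "rz": 0, "claw": 255}, {"x": -44, "y": 0, "z": -41, "rx": 0, "ry": 4, "rz": 0, "claw": 255}, {"x": -44, "y": 0, "z": -41, "rx": 0, "ry": 5, "rz": 0, "claw": 255}, {"x": -44, "y": 0, "z": -41, "rx": 0, "ry": 6, "rz": 0, "claw": 255}, {"x": -44, "y": 0, "z": -41, "rx": 0, "ry": 6, "rz": 0, "claw": 255}, {"x": -44, "y": 0, "z": -41, "rx": 0, "ry": 6, "rz": 0, "claw": 255}]'

```text
time_s: 11.18
position: [0.5721, 0.0601, 0.3627]
tcp_rot: [[-0.962, 0.196, 0.189], [0.191, 0.981, -0.04], [-0.194, -0.002, -0.981]]
force: [-0.3, -0.9, -3.3]
opening: 0.18
grasp_force: 30.0
```

Run:
```python
from h import *
np.set_printoptions(precision=3,suppress=True)
s=read_state(); print(s['position'],s['joint_positions']); where(); held()
# press flat over trivet: lean 11, yaw 6.2
def flat(g,lean,yaw=6.2,gx=1,gz=37.5):
    a=np.radians(yaw); e=np.array([np.cos(a),np.sin(a),0]); l=np.radians(lean)
    return np.array(g)+e*gx*.001+np.array([0,0,(gz-28)*.001])+.006*(-np.sin(l)*e+np.cos(l)*np.array([0,0,1]))
for z in (.22,.07): p=flat([.581,-.2334,z],11); print(p); go(p,Rt(6.2,11),s)
```

```text
[0.572 0.06  0.363] [ -4.409  15.578  87.986  -1.592  65.374 -82.623]
press th 0.2 grip x 84.7 y 4.7 z 189.3 nose [-29.184 164.949] F [-0.341 -0.897 -3.31 ] t 11.175
n 60724 plane: slope x deg -11.053116186114051 slope y 0.038257641621591905 z at tool0 36.81752699700626
rect ((70.62971496582031, -0.67523193359375), (120.26380157470703, 85.3307113647461), 89.94869232177734)
[ 0.581 -0.233  0.235]
xyz mm [ -40.  -285.9  138.2] r [-0.58  0.02 -2.85]
[ 0.581 -0.233  0.085]
xyz mm [ -11.  -285.5  285.4] r [-0.58  0.02 -2.85]
```

Emit:
apply_moves --rows '[{"x": -2, "y": -20, "z": 0, "rx": 0, "ry": 0, "rz": -0.1, "claw": 255}, {"x": -6, "y": -60, "z": 0, "rx": -0.1, "ry": 0, "rz": -0.5, "claw": 255}, {"x": -10, "y": -105, "z": 10, "rx": -0.2, "ry": 0, "rz": -1, "claw": 255}, {"x": -16, "y": -150, "z": 40, "rx": -0.3, "ry": 0, "rz": -1.5, "claw": 255}, {"x": -24, "y": -195, "z": 75, "rx": -0.4, "ry": 0, "rz": -2, "claw": 255}, {"x": -32, "y": -240, "z": 110, "rx": -0.5, "ry": 0, "rz": -2.5, "claw": 255}, {"x": -38, "y": -270, "z": 130, "rx": -0.58, "ry": 0.02, "rz": -2.8, "claw": 255}, {"x": -40, "y": -286, "z": 138, "rx": -0.58, "ry": 0.02, "rz": -2.85, "claw": 255}, {"x": -40, "y": -286, "z": 138, "rx": -0.58, "ry": 0.02, "rz": -2.85, "claw": 255}]'

```text
time_s: 12.35
position: [0.5813, -0.2337, 0.236]
tcp_rot: [[-0.976, -0.106, 0.19], [-0.104, 0.994, 0.021], [-0.191, 0.001, -0.982]]
force: [0.6, 0.3, -3.7]
opening: 0.183
grasp_force: 30.0
```

```bash
cat >> h.py <<'E'
def flat(g,lean,yaw=6.2,gx=1,gz=37.5):
    a=np.radians(yaw); e=np.array([np.cos(a),np.sin(a),0]); l=np.radians(lean)
    return np.array(g)+e*gx*.001+np.array([0,0,(gz-28)*.001])+.006*(-np.sin(l)*e+np.cos(l)*np.array([0,0,1]))
E
python3 - <<'E'
from h import *
np.set_printoptions(precision=3,suppress=True)
s=read_state(); print(s['position'],s['joint_positions'])
for z in (.09,.072,.066): go(flat([.581,-.2334,z],11),Rt(6.2,11),s)
E
```

```text
[ 0.581 -0.234  0.236] [ -35.454   27.872   89.748    9.021   54.444 -136.263]
xyz mm [ 25.4   0.2 128.1] r [ 0.    0.01 -0.02]
xyz mm [ 28.8   0.2 145.8] r [ 0.    0.01 -0.02]
xyz mm [ 30.    0.2 151.7] r [ 0.    0.01 -0.02]
```

Emit:
apply_moves --rows '[{"x": 8, "y": 0, "z": 40, "rx": 0, "ry": 0, "rz": 0, "claw": 255}, {"x": 16, "y": 0, "z": 80, "rx": 0, "ry": 0, "rz": 0, "claw": 255}, {"x": 22, "y": 0, "z": 115, "rx": 0, "ry": 0, "rz": 0, "claw": 255}, {"x": 26, "y": 0, "z": 132, "rx": 0, "ry": 0, "rz": 0, "claw": 255}, {"x": 28, "y": 0, "z": 143, "rx": 0, "ry": 0, "rz": 0, "claw": 255}, {"x": 29.5, "y": 0, "z": 149, "rx": 0, "ry": 0, "rz": 0, "claw": 255}, {"x": 30, "y": 0, "z": 151, "rx": 0, "ry": 0, "rz": 0, "claw": 255}, {"x": 30, "y": 0, "z": 151, "rx": 0, "ry": 0, "rz": 0, "claw": 255}, {"x": 30, "y": 0, "z": 151, "rx": 0, "ry": 0, "rz": 0, "claw": 120}, {"x": 30, "y": 0, "z": 151, "rx": 0, "ry": 0, "rz": 0, "claw": 120}]'

```text
time_s: 13.6
position: [0.582, -0.2342, 0.0834]
tcp_rot: [[-0.975, -0.107, 0.193], [-0.105, 0.994, 0.019], [-0.194, -0.001, -0.981]]
force: [-0.2, 0.5, 0.2]
opening: 0.329
grasp_force: 0.0
```

Run:
```python
from h import *
np.set_printoptions(precision=3,suppress=True)
s=read_state(); print(s['position'],s['force'],s['opening'],s['grasp_force'])
go(flat([.581,-.2334,.0665],-8,gx=0,gz=37),Rt(6.2,-8),s)
```

```text
[ 0.582 -0.234  0.083] [-0.198  0.526  0.228] 0.3288319211943599 0.0
xyz mm [0.5 0.9 1.9] r [-0.01  3.2  -0.01]
```

Emit:
apply_moves --rows '[{"x": 0.1, "y": 0.2, "z": 0.5, "rx": 0, "ry": 1, "rz": 0, "claw": 120}, {"x": 0.3, "y": 0.5, "z": 1, "rx": 0, "ry": 2.2, "rz": 0, "claw": 120}, {"x": 0.5, "y": 0.9, "z": 2, "rx": 0, "ry": 3.2, "rz": 0, "claw": 120}, {"x": 0.5, "y": 0.9, "z": 2, "rx": 0, "ry": 3.2, "rz": 0, "claw": 120}, {"x": 0.5, "y": 0.9, "z": 2, "rx": 0, "ry": 3.2, "rz": 0, "claw": 255}, {"x": 0.5, "y": 0.9, "z": 2, "rx": 0, "ry": 3.2, "rz": 0, "claw": 255}, {"x": 0.5, "y": 0.9, "z": 2, "rx": 0, "ry": 3.2, "rz": 0, "claw": 255}, {"x": 0.5, "y": 0.9, "z": 2, "rx": 0, "ry": 3.2, "rz": 0, "claw": 255}, {"x": 0.5, "y": 0.9, "z": 2, "rx": 0, "ry": 3.2, "rz": 0, "claw": 255}]'

```text
time_s: 14.72
position: [0.5808, -0.2331, 0.0804]
tcp_rot: [[-0.984, -0.107, -0.141], [-0.106, 0.994, -0.015], [0.142, -0.0, -0.99]]
force: [-1.5, -1.8, 0.4]
opening: 0.181
grasp_force: 30.0
```

Run:
```python
from h import *
np.set_printoptions(precision=3,suppress=True)
s=read_state(); print(s['position'],s['force'],s['opening'],s['grasp_force']); held()
```

```text
[ 0.581 -0.233  0.08 ] [-1.541 -1.8    0.443] 0.18098601812732662 29.987650020048022
n 38390 plane: slope x deg 8.000656992354738 slope y -0.018316055763679555 z at tool0 35.84038893224354
rect ((66.26249694824219, -0.7695693969726562), (120.02185821533203, 76.530029296875), 89.98123168945312)
```

Emit:
apply_moves --rows '[{"x": 1, "y": 0, "z": -10, "rx": 0, "ry": 0, "rz": 0, "claw": 255}, {"x": 4, "y": 0, "z": -30, "rx": 0, "ry": 0, "rz": 0, "claw": 255}, {"x": 9, "y": 0, "z": -65, "rx": 0, "ry": 0, "rz": 0, "claw": 255}, {"x": 15, "y": 0, "z": -105, "rx": 0, "ry": 0, "rz": 0, "claw": 255}, {"x": 21, "y": 0, "z": -150, "rx": 0, "ry": 0, "rz": 0, "claw": 255}, {"x": 27, "y": 0, "z": -190, "rx": 0, "ry": 0, "rz": 0, "claw": 255}, {"x": 30, "y": 0, "z": -210, "rx": 0, "ry": 0, "rz": 0, "claw": 255}, {"x": 30, "y": 0, "z": -210, "rx": 0, "ry": 0, "rz": 0, "claw": 255}]'

```text
time_s: 15.78
position: [0.582, -0.2329, 0.2955]
tcp_rot: [[-0.985, -0.108, -0.135], [-0.106, 0.994, -0.018], [0.137, -0.003, -0.991]]
force: [0.3, -0.0, -4.8]
opening: 0.182
grasp_force: 30.0
```

```bash
sed -i 's/lean=11.,gx=1/lean=-8.,gx=0/; s/\[...,2\]<50/[...,2]<65/' h.py
python3 - <<'E'
from h import *; from plan import *
np.set_printoptions(precision=2,suppress=True)
s=read_state(); print(s['position'],s['opening']); q=held(); print(np.percentile(q,[.5,99.5],axis=0))
go(*tcp(0,104,150),s)
src=open('plan.py').read().replace('np.arange(0,46,3)','np.arange(0,34,3)'); ns={}; exec(src,ns)
c,p=ns['plan'](110,np.radians(8),0,37.5); print(p[::2],p[-4:])
E
```

```text
[ 0.58 -0.23  0.3 ] 0.1818466231635926
n 41077 plane: slope x deg 8.319472248307111 slope y -0.0073424706072603005 z at tool0 35.64990989181178
rect ((66.32583618164062, -0.6171340942382812), (120.41607666015625, 76.64468383789062), 89.99356842041016)
[[ 28.41 -59.58  39.11]
 [104.21  58.36  51.62]]
xyz mm [-35.3 281.7 -33.9] r [-0.43  0.03  2.87]
[[ 33.   100.   124.    32.93]
 [ 33.   100.   116.    26.93]
 [ 33.   100.   108.    22.16]
 [ 33.   100.   100.    17.81]
 [ 33.   100.    92.    15.33]
 [ 33.   100.    84.    15.28]
 [ 33.   100.    76.    15.55]
 [ 33.    92.    68.    13.08]
 [ 33.    84.    60.    15.46]
 [ 33.    76.    56.    14.43]
 [ 33.    68.    48.    15.12]
 [ 33.    60.    44.    15.78]
 [ 27.    52.    36.    10.97]
 [ 21.    52.    28.    10.62]
 [ 21.    52.    20.    10.62]
 [ 15.    56.    12.     8.12]
 [ 12.    56.     4.     8.65]
 [  6.    60.    -4.     7.29]
 [  3.    60.   -12.     7.2 ]
 [  0.    60.   -20.     6.  ]] [[  3.   60.  -12.    7.2]
 [  3.   60.  -16.    7.2]
 [  0.   60.  -20.    6. ]
 [  0.   60.  -24.    6. ]]
```

```bash
sed -i 's/lean=-8.,gx=0/lean=-8.,gx=-4/' h.py
python3 - <<'E'
from h import *
np.set_printoptions(precision=2,suppress=True)
go(*tcp(0,100,150))
E
```

```text
xyz mm [-28.2 283.6 -34.4] r [-0.41 -0.    2.87]
```

Emit:
apply_moves --rows '[{"x": -3, "y": 20, "z": -20, "rx": 0, "ry": 0, "rz": 0.1, "claw": 255}, {"x": -6, "y": 60, "z": -34, "rx": 0, "ry": 0, "rz": 0.4, "claw": 255}, {"x": -10, "y": 105, "z": -34, "rx": -0.1, "ry": 0, "rz": 0.9, "claw": 255}, {"x": -15, "y": 150, "z": -34, "rx": -0.2, "ry": 0, "rz": 1.4, "claw": 255}, {"x": -20, "y": 195, "z": -34, "rx": -0.3, "ry": 0, "rz": 2, "claw": 255}, {"x": -24, "y": 240, "z": -34, "rx": -0.4, "ry": 0, "rz": 2.5, "claw": 255}, {"x": -27, "y": 270, "z": -34, "rx": -0.41, "ry": 0, "rz": 2.8, "claw": 255}, {"x": -28, "y": 284, "z": -34, "rx": -0.41, "ry": 0, "rz": 2.87, "claw": 255}, {"x": -28, "y": 284, "z": -34, "rx": -0.41, "ry": 0, "rz": 2.87, "claw": 255}]'

```text
time_s: 16.95
position: [0.5825, 0.0534, 0.3212]
tcp_rot: [[-0.971, 0.193, -0.141], [0.191, 0.981, 0.027], [0.143, -0.001, -0.99]]
force: [0.6, -0.8, -3.0]
opening: 0.182
grasp_force: 30.0
```

Run:
```python
from h import *; from plan import *
np.set_printoptions(precision=2,suppress=True)
where(); s=read_state(); print(s['joint_positions']); q=held()
w=np.array([(0,100,150),(32,100,124),(32,100,100),(32,100,80),(32,92,67)],float)
for i,a in enumerate(w):
    b=w[max(i-1,0)]; c=[clear(np.radians(t),np.array(x),np.array(z),110,np.radians(8),-4,37.5).item() for t,x,z in np.linspace(b,a,5)]
    print(a,'clear',min(c),end=' '); go(*tcp(*a),s)
```

```text
press th -0.2 grip x 99.2 y 0.2 z 147.8 nose [-14.93 124.25] F [ 0.55 -0.77 -3.03] t 16.95
[ -6.04  26.21  77.37   0.69  84.62 -85.02]
n 40941 plane: slope x deg 8.299060305581348 slope y 0.013643600582488874 z at tool0 35.649461927975906
rect ((66.22331237792969, -0.7172698974609375), (120.24050903320312, 76.43291473388672), 89.98764038085938)
[  0. 100. 150.] clear 98.0 xyz mm [-0.4 -0.2 -2.3] r [-0.01 -0.04  0.01]
[ 32. 100. 124.] clear 33.242672828567954 xyz mm [ 2.9 -0.2 28.5] r [-0.   -5.37  0.01]
[ 32. 100. 100.] clear 17.46811936338317 xyz mm [-0.6 -0.1 52.3] r [-0.   -5.37  0.01]
[ 32. 100.  80.] clear 13.920902322831552 xyz mm [-3.4 -0.1 72.1] r [-0.   -5.37  0.01]
[32. 92. 67.] clear 10.649639114247703 xyz mm [ 2.6 -0.1 86.1] r [-0.   -5.37  0.01]
```

Emit:
apply_moves --rows '[{"x": 0, "y": 0, "z": 5, "rx": 0, "ry": -1.1, "rz": 0, "claw": 255}, {"x": 1, "y": 0, "z": 12, "rx": 0, "ry": -2.3, "rz": 0, "claw": 255}, {"x": 2, "y": 0, "z": 19, "rx": 0, "ry": -3.5, "rz": 0, "claw": 255}, {"x": 3, "y": 0, "z": 25, "rx": 0, "ry": -4.6, "rz": 0, "claw": 255}, {"x": 3, "y": 0, "z": 29, "rx": 0, "ry": -5.37, "rz": 0, "claw": 255}, {"x": 1, "y": 0, "z": 40, "rx": 0, "ry": -5.37, "rz": 0, "claw": 255}, {"x": -0.5, "y": 0, "z": 52, "rx": 0, "ry": -5.37, "rz": 0, "claw": 255}, {"x": -0.5, "y": 0, "z": 52, "rx": 0, "ry": -5.37, "rz": 0, "claw": 255}]'

```text
time_s: 18.0
position: [0.5761, 0.0538, 0.2689]
tcp_rot: [[-0.897, 0.196, 0.396], [0.179, 0.981, -0.08], [-0.404, -0.0, -0.915]]
force: [-0.2, 0.8, -3.3]
opening: 0.18
grasp_force: 30.0
```

Run:
```python
from h import *; from plan import *
np.set_printoptions(precision=2,suppress=True)
where(); s=read_state(); print(s['joint_positions']); q=held()
p,im,d=cam('side'); save('s5.png',im[60:260,120:400].repeat(2,0).repeat(2,1))
w=np.array([(32,100,100),(32,100,80),(32,92,67),(32,84,60),(32,75,54),(32,67,48),(31,60,43),(28,54,37),(25,52,33),(21,52,27)],float)
for i,a in enumerate(w):
    b=w[max(i-1,0)]; c=[clear(np.radians(t),np.array(x),np.array(z),110,np.radians(8),-4,37.5).item() for t,x,z in np.linspace(b,a,5)]
    print(a,'clear %.1f'%min(c),end=' '); go(*tcp(*a),s)
```

```text
press th 31.9 grip x 100.5 y -0.7 z 99.4 nose [16.36 18.87] F [-0.19  0.84 -3.28] t 18.0
[ -4.33  18.64 103.71  -5.06  34.06 -79.45]
n 41257 plane: slope x deg 8.242156784755323 slope y 0.017376081708708992 z at tool0 35.4445811770637
rect ((66.40607452392578, -0.4265289306640625), (76.83064270019531, 120.5877456665039), 0.021171992644667625)
[ 32. 100. 100.] clear 17.5 xyz mm [ 0.3  0.7 -0.7] r [-0.01 -0.02 -0.01]
[ 32. 100.  80.] clear 13.9 xyz mm [ 8.4  0.7 17.6] r [-0.01 -0.02 -0.01]
[32. 92. 67.] clear 10.6 xyz mm [20.9  0.7 26.2] r [-0.01 -0.02 -0.01]
[32. 84. 60.] clear 11.9 xyz mm [31.1  0.7 29.4] r [-0.01 -0.02 -0.01]
[32. 75. 54.] clear 13.7 xyz mm [41.8  0.7 31.2] r [-0.01 -0.02 -0.01]
[32. 67. 48.] clear 14.1 xyz mm [51.5  0.7 33.5] r [-0.01 -0.02 -0.01]
[31. 60. 43.] clear 14.1 xyz mm [59.7  0.6 35.1] r [-0.01  0.14 -0.01]
[28. 54. 37.] clear 10.3 xyz mm [66.8  0.6 37.9] r [-0.01  0.64 -0.01]
[25. 52. 33.] clear 9.5 xyz mm [69.4  0.6 40.6] r [-0.01  1.14 -0.01]
[21. 52. 27.] clear 9.9 xyz mm [70.8  0.6 45.9] r [-0.01  1.81 -0.01]
```

View pics/s5.png

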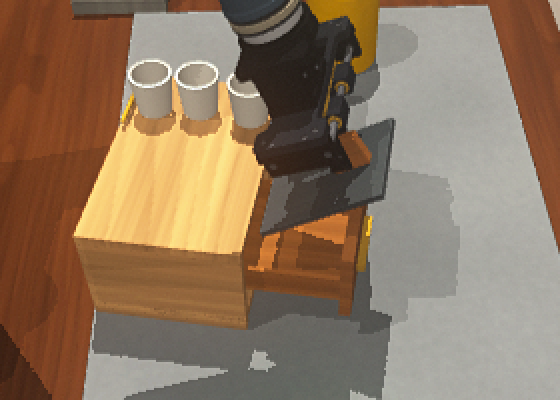

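The nose, around (265,232), is now clear in front of the deck edge and all three cups stand. Going in.

Emit:
apply_moves --rows '[{"x": 4, "y": 0.5, "z": 9, "rx": 0, "ry": 0, "rz": 0, "claw": 255}, {"x": 8.4, "y": 0.7, "z": 17.6, "rx": 0, "ry": 0, "rz": 0, "claw": 255}, {"x": 15, "y": 0.7, "z": 22, "rx": 0, "ry": 0, "rz": 0, "claw": 255}, {"x": 21, "y": 0.7, "z": 26, "rx": 0, "ry": 0, "rz": 0, "claw": 255}, {"x": 31, "y": 0.7, "z": 29.4, "rx": 0, "ry": 0, "rz": 0, "claw": 255}, {"x": 42, "y": 0.7, "z": 31, "rx": 0, "ry": 0, "rz": 0, "claw": 255}, {"x": 51.5, "y": 0.7, "z": 33.5, "rx": 0, "ry": 0, "rz": 0, "claw": 255}, {"x": 60, "y": 0.6, "z": 35, "rx": 0, "ry": 0.14, "rz": 0, "claw": 255}, {"x": 60, "y": 0.6, "z": 35, "rx": 0, "ry": 0.14, "rz": 0, "claw": 255}, {"x": 60, "y": 0.6, "z": 35, "rx": 0, "ry": 0.14, "rz": 0, "claw": 255}]'

```text
time_s: 19.35
position: [0.5374, 0.0628, 0.2146]
tcp_rot: [[-0.901, 0.195, 0.389], [0.179, 0.981, -0.077], [-0.396, 0.0, -0.918]]
force: [0.3, -0.6, -3.8]
opening: 0.181
grasp_force: 30.0
```

Run:
```python
from h import *; from plan import *
np.set_printoptions(precision=2,suppress=True)
where(); s=read_state(); print(s['joint_positions']); q=held()
w=np.array([(31,60,43),(28,54,37),(24,52,32),(21,52,26),(18,53,17),(15,55,11),(12,56,5),(9,58,-2),(6,60,-9),(3,61,-16),(2,61,-21),(0,61,-26)],float)
for i,a in enumerate(w):
    b=w[max(i-1,0)]; c=[clear(np.radians(t),np.array(x),np.array(z),110,np.radians(8),-4,37.5).item() for t,x,z in np.linspace(b,a,5)]
    print(a,'clear %.1f'%min(c),end=' '); go(*tcp(*a),s)
```

```text
press th 31.3 grip x 60.7 y 0.7 z 45.0 nose [-24.16 -34.73] F [ 0.29 -0.6  -3.81] t 19.35
[ -3.59  21.23 111.65  -7.34  24.14 -76.25]
n 17952 plane: slope x deg 8.197260388832225 slope y 0.01172621937909481 z at tool0 35.50337595665859
rect ((45.685829162597656, -0.6674537658691406), (35.36762619018555, 119.70639038085938), 0.001330003491602838)
[31. 60. 43.] clear 14.1 xyz mm [ 1.4 -0.7  1.6] r [ 0.    0.06 -0.01]
[28. 54. 37.] clear 10.3 xyz mm [ 8.5 -0.7  4.4] r [ 0.    0.56 -0.01]
[24. 52. 32.] clear 9.2 xyz mm [11.2 -0.7  8. ] r [ 0.    1.22 -0.01]
[21. 52. 26.] clear 10.1 xyz mm [12.8 -0.7 13.3] r [ 0.    1.72 -0.01]
[18. 53. 17.] clear 10.3 xyz mm [14.6 -0.7 21.9] r [ 0.    2.22 -0.01]
[15. 55. 11.] clear 9.1 xyz mm [14.4 -0.7 28.1] r [ 0.    2.72 -0.01]
[12. 56.  5.] clear 8.6 xyz mm [15.  -0.7 34. ] r [ 0.    3.22 -0.01]
[ 9. 58. -2.] clear 8.1 xyz mm [15.1 -0.7 41.2] r [ 0.    3.72 -0.01]
[ 6. 60. -9.] clear 7.3 xyz mm [15.2 -0.7 48.5] r [ 0.    4.22 -0.01]
[  3.  61. -16.] clear 7.3 xyz mm [16.3 -0.7 55.4] r [ 0.    4.72 -0.01]
[  2.  61. -21.] clear 5.0 xyz mm [18.  -0.7 60.1] r [ 0.    4.89 -0.01]
[  0.  61. -26.] clear 4.0 xyz mm [19.4 -0.7 64.8] r [ 0.    5.22 -0.01]
```

Emit:
apply_moves --rows '[{"x": 5, "y": -0.5, "z": 3, "rx": 0, "ry": 0.3, "rz": 0, "claw": 255}, {"x": 8.5, "y": -0.7, "z": 4.4, "rx": 0, "ry": 0.56, "rz": 0, "claw": 255}, {"x": 11, "y": -0.7, "z": 8, "rx": 0, "ry": 1.22, "rz": 0, "claw": 255}, {"x": 13, "y": -0.7, "z": 13.3, "rx": 0, "ry": 1.72, "rz": 0, "claw": 255}, {"x": 14.5, "y": -0.7, "z": 22, "rx": 0, "ry": 2.22, "rz": 0, "claw": 255}, {"x": 14.5, "y": -0.7, "z": 28, "rx": 0, "ry": 2.72, "rz": 0, "claw": 255}, {"x": 15, "y": -0.7, "z": 34, "rx": 0, "ry": 3.22, "rz": 0, "claw": 255}, {"x": 15, "y": -0.7, "z": 41, "rx": 0, "ry": 3.72, "rz": 0, "claw": 255}, {"x": 15, "y": -0.7, "z": 46, "rx": 0, "ry": 4.1, "rz": 0, "claw": 255}, {"x": 15, "y": -0.7, "z": 46, "rx": 0, "ry": 4.1, "rz": 0, "claw": 255}]'

```text
time_s: 20.65
position: [0.5422, 0.0611, 0.1656]
tcp_rot: [[-0.981, 0.195, -0.022], [0.195, 0.981, 0.005], [0.022, 0.001, -1.0]]
force: [-0.1, 0.4, -3.8]
opening: 0.177
grasp_force: 30.0
```

Run:
```python
from h import *
np.set_printoptions(precision=2,suppress=True)
where(); s=read_state(); q=held()
p,im,d=cam('side'); save('s6.png',im[60:260,120:400].repeat(2,0).repeat(2,1)); L=(pts(p,d)-O)@Rd*1000
m=(abs(L[...,2]-24)<4)&(L[...,0]>85)&(L[...,0]<150)&(abs(L[...,1])<90); print('panel top x',np.median(L[m][:,0]))
for a in [(4,61,-14),(3,61,-18),(2,61,-22),(0,61,-26),(0,61,-29),(0,61,-31)]: print(a,end=' '); go(*tcp(*a),s)
```

```text
press th 6.7 grip x 60.0 y -0.1 z -7.4 nose [-50.36 -44.58] F [-0.1   0.39 -3.83] t 20.65
n 5508 plane: slope x deg 4.48708569501155 slope y -0.0103193133530447 z at tool0 38.192344968888
rect ((38.070777893066406, -0.6186027526855469), (17.313661575317383, 120.17940521240234), 0.0601750947535038)
panel top x 117.10700673564743
(4, 61, -14) xyz mm [-1.8  0.1  6.4] r [ 0.01  0.46 -0.01]
(3, 61, -18) xyz mm [-2.2  0.1 10.3] r [ 0.01  0.62 -0.01]
(2, 61, -22) xyz mm [-2.5  0.1 14.2] r [ 0.01  0.79 -0.01]
(0, 61, -26) xyz mm [-3.2  0.1 18.1] r [ 0.01  1.12 -0.01]
(0, 61, -29) xyz mm [-3.2  0.1 21.1] r [ 0.01  1.12 -0.01]
(0, 61, -31) xyz mm [-3.3  0.1 23.1] r [ 0.01  1.12 -0.01]
```

View pics/s6.png

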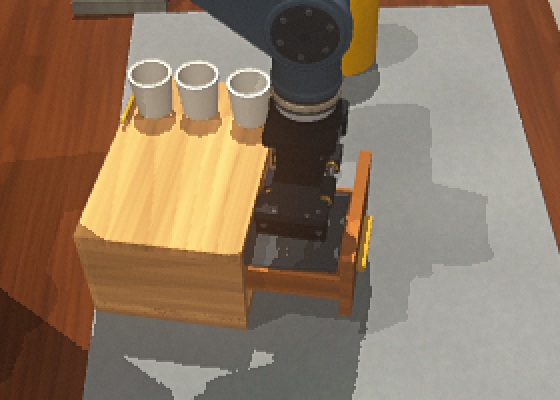

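The press is inside the tray at about (300,240), still open, cups unmoved. Lowering gently.

Emit:
apply_moves --rows '[{"x": -1, "y": 0, "z": 3, "rx": 0, "ry": 0.25, "rz": 0, "claw": 255}, {"x": -1.8, "y": 0, "z": 6.4, "rx": 0, "ry": 0.46, "rz": 0, "claw": 255}, {"x": -2.2, "y": 0, "z": 10, "rx": 0, "ry": 0.62, "rz": 0, "claw": 255}, {"x": -2.5, "y": 0, "z": 14, "rx": 0, "ry": 0.8, "rz": 0, "claw": 255}, {"x": -3.2, "y": 0, "z": 17, "rx": 0, "ry": 1.12, "rz": 0, "claw": 255}, {"x": -3.2, "y": 0, "z": 18, "rx": 0, "ry": 1.12, "rz": 0, "claw": 255}, {"x": -3.2, "y": 0, "z": 18, "rx": 0, "ry": 1.12, "rz": 0, "claw": 255}]'

```text
time_s: 21.62
position: [0.5432, 0.0609, 0.1476]
tcp_rot: [[-0.971, 0.195, -0.138], [0.193, 0.981, 0.028], [0.141, 0.0, -0.99]]
force: [0.3, -0.0, -4.0]
opening: 0.182
grasp_force: 30.0
```

Run:
```python
from h import *
np.set_printoptions(precision=2,suppress=True)
where(); s=read_state(); print(s['moment'])
p,im,d=cam('side'); L=(pts(p,d)-O)@Rd*1000; S=cv2.cvtColor(im,cv2.COLOR_RGB2HSV)[...,1]
m=(S<90)&(L[...,2]<-20)&(L[...,2]>-60)&(L[...,0]>5)&(L[...,0]<100)&(abs(L[...,1])<62)
q=L[m]; A=np.c_[q[:,0],q[:,1],np.ones(len(q))]
for _ in range(6): k=np.linalg.lstsq(A,q[:,2],rcond=None)[0]; ok=abs(A@k-q[:,2])<3; q,A=q[ok],A[ok]
print(len(q),'tilt deg',np.degrees(k[:2]),'z',q[:,2].mean(),np.percentile(q,[1,99],axis=0))
for a in [(0,61,-28),(0,61,-30)]: print(a,end=' '); go(*tcp(*a),s)
```

```text
press th -0.1 grip x 59.3 y -0.1 z -25.8 nose [-54.77 -49.6 ] F [ 0.31 -0.03 -3.97] t 21.625
[ 0.02 -0.31  0.04]
479 tilt deg [ 0.15 -0.16] z -43.790132171068784 [[  5.4  -51.76 -46.52]
 [ 99.64  53.61 -41.33]]
(0, 61, -28) xyz mm [-2.   0.1  1.9] r [ 0.   -0.02 -0.01]
(0, 61, -30) xyz mm [-2.3  0.1  3.9] r [ 0.   -0.02 -0.01]
```

Emit:
apply_moves --rows '[{"x": -0.5, "y": 0, "z": 1, "rx": 0, "ry": 0, "rz": 0, "claw": 255}, {"x": -0.5, "y": 0, "z": 2, "rx": 0, "ry": 0, "rz": 0, "claw": 255}, {"x": -0.5, "y": 0, "z": 3, "rx": 0, "ry": 0, "rz": 0, "claw": 255}, {"x": -0.5, "y": 0, "z": 3.6, "rx": 0, "ry": 0, "rz": 0, "claw": 255}, {"x": -0.5, "y": 0, "z": 3.6, "rx": 0, "ry": 0, "rz": 0, "claw": 255}]'

```text
time_s: 22.3
position: [0.5434, 0.0609, 0.1442]
tcp_rot: [[-0.971, 0.195, -0.138], [0.193, 0.981, 0.028], [0.141, 0.0, -0.99]]
force: [-0.3, 0.6, -3.9]
opening: 0.181
grasp_force: 30.0
```

Emit:
apply_moves --rows '[{"x": 0, "y": 0, "z": 0.7, "rx": 0, "ry": 0, "rz": 0, "claw": 255}, {"x": 0, "y": 0, "z": 1.2, "rx": 0, "ry": 0, "rz": 0, "claw": 255}, {"x": 0, "y": 0, "z": 1.2, "rx": 0, "ry": 0, "rz": 0, "claw": 255}]'

```text
time_s: 22.68
position: [0.5433, 0.0609, 0.143]
tcp_rot: [[-0.971, 0.195, -0.138], [0.193, 0.981, 0.028], [0.141, 0.0, -0.99]]
force: [0.2, 0.9, -4.4]
opening: 0.184
grasp_force: 30.0
```

Emit:
apply_moves --rows '[{"x": 0, "y": 0, "z": 0.6, "rx": 0, "ry": 0, "rz": 0, "claw": 255}, {"x": 0, "y": 0, "z": 1.2, "rx": 0, "ry": 0, "rz": 0, "claw": 255}, {"x": 0, "y": 0, "z": 1.2, "rx": 0, "ry": 0, "rz": 0, "claw": 255}]'

```text
time_s: 23.05
position: [0.5434, 0.0609, 0.1424]
tcp_rot: [[-0.971, 0.195, -0.137], [0.193, 0.981, 0.028], [0.14, 0.0, -0.99]]
force: [0.7, -0.3, 1.1]
opening: 0.183
grasp_force: 30.0
```

Contact: weight is off the wrist. Releasing.

Emit:
apply_moves --rows '[{"x": 0, "y": 0, "z": 0, "rx": 0, "ry": 0, "rz": 0, "claw": 120}, {"x": 0, "y": 0, "z": 0, "rx": 0, "ry": 0, "rz": 0, "claw": 120}, {"x": 0, "y": 0, "z": 0, "rx": 0, "ry": 0, "rz": 0, "claw": 120}, {"x": 0, "y": 0, "z": 0, "rx": 0, "ry": 0, "rz": 0, "claw": 120}, {"x": 0, "y": 0, "z": -10, "rx": 0, "ry": 0, "rz": 0, "claw": 120}, {"x": 2, "y": 0, "z": -30, "rx": 0, "ry": 0, "rz": 0, "claw": 120}, {"x": 7, "y": 0, "z": -60, "rx": 0, "ry": 0, "rz": 0, "claw": 120}, {"x": 14, "y": 0, "z": -100, "rx": 0, "ry": 0, "rz": 0, "claw": 120}, {"x": 20, "y": 0, "z": -140, "rx": 0, "ry": 0, "rz": 0, "claw": 120}]'

```text
time_s: 24.18
position: [0.5429, 0.0609, 0.2851]
tcp_rot: [[-0.971, 0.195, -0.137], [0.193, 0.981, 0.028], [0.14, 0.0, -0.99]]
force: [0.9, -0.3, 0.2]
opening: 0.533
grasp_force: 0.0
```

```bash
cat >> h.py <<'E'
def chk():
  for n in ('side','top'):
    p,im,d=cam(n); L=(pts(p,d)-O)@Rd*1000; hsv=cv2.cvtColor(im,cv2.COLOR_RGB2HSV); S=hsv[...,1]
    m=(S<90)&(L[...,2]<-35)&(L[...,2]>-60)&(L[...,0]>5)&(L[...,0]<104)&(abs(L[...,1])<62)
    q=L[m]
    if len(q)>50:
        A=np.c_[q[:,0],q[:,1],np.ones(len(q))]
        for _ in range(6): k=np.linalg.lstsq(A,q[:,2],rcond=None)[0]; ok=abs(A@k-q[:,2])<3; q,A=q[ok],A[ok]
        print(n,len(q),'plate tilt',np.degrees(k[:2]),'z',q[:,2].mean(),'x,y max',np.percentile(q,[1,99],axis=0)[:,:2].ravel())
    m=(hsv[...,0]<20)&(S>110)&(L[...,2]<-4)&(L[...,2]>-16)&(L[...,0]>10)&(L[...,0]<100)&(abs(L[...,1])<40)
    if m.sum()>10: print(' handle top',m.sum(),L[m].mean(0),cv2.minAreaRect(L[m][:,:2].astype(np.float32)))
    m=(abs(L[...,2]-24)<4)&(L[...,0]>-30)&(L[...,0]<150)&(abs(L[...,1])<90)&(S>80); print(' panel top x',np.median(L[m][:,0]) if m.any() else '')
    save('c_%s.png'%n,im)
E
python3 - <<'E'
from h import *
np.set_printoptions(precision=1,suppress=True)
s=read_state(); print(s['position'],s['time_s'],s['opening']); chk()
p,im,d=cam('wrist'); save('w7.png',im)
E
```

```text
[0.5 0.1 0.3] 24.175 0.5327324551583994
side 956 plate tilt [ 0. -0.] z -49.17711947048672 x,y max [  5.8 -46.1  99.   58.8]
 handle top 120 [ 60.8  -3.  -10.3] ((60.11677551269531, -2.1610355377197266), (42.63202667236328, 18.382143020629883), 4.89951229095459)
 panel top x 117.20734359780816
top 471 plate tilt [-0.4  0. ] z -50.899814458815946 x,y max [  5.4 -59.2  53.7  58.9]
 panel top x 123.65694923778234
```

View pics/c_side.png

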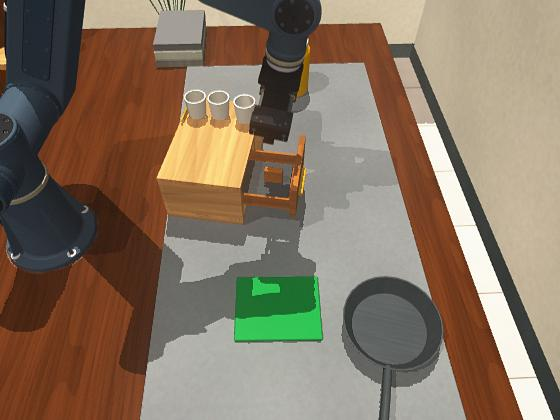

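The press lies flat in the tray (handle at (273,175), about 35 mm ahead of the floor centre). Next, round to the outside of the front panel.

Run:
```python
from h import *
np.set_printoptions(precision=1,suppress=True)
for x,z in ((155,.285),(155,.168)):
    P=O+Rd@np.array([x,-15,0])/1000; P[2]=z; go(P,Rt(YAW,0))
```

```text
xyz mm [-96.9 -15.1 -11.7] r [ 0.  -1.3 -0. ]
xyz mm [-112.6  -15.2  104.2] r [ 0.  -1.3 -0. ]
```

Emit:
apply_moves --rows '[{"x": -30, "y": -5, "z": -6, "rx": 0, "ry": -0.4, "rz": 0, "claw": 255}, {"x": -65, "y": -10, "z": -10, "rx": 0, "ry": -0.9, "rz": 0, "claw": 255}, {"x": -97, "y": -15, "z": -12, "rx": 0, "ry": -1.34, "rz": 0, "claw": 255}, {"x": -97, "y": -15, "z": -12, "rx": 0, "ry": -1.34, "rz": 0, "claw": 255}, {"x": -102, "y": -15, "z": 26, "rx": 0, "ry": -1.34, "rz": 0, "claw": 255}, {"x": -107, "y": -15, "z": 65, "rx": 0, "ry": -1.34, "rz": 0, "claw": 255}, {"x": -112, "y": -15, "z": 104, "rx": 0, "ry": -1.34, "rz": 0, "claw": 255}, {"x": -112, "y": -15, "z": 104, "rx": 0, "ry": -1.34, "rz": 0, "claw": 255}, {"x": -112, "y": -15, "z": 104, "rx": 0, "ry": -1.34, "rz": 0, "claw": 255}]'

```text
time_s: 25.45
position: [0.6348, 0.0277, 0.1656]
tcp_rot: [[-0.981, 0.195, 0.0], [0.195, 0.981, 0.0], [-0.0, 0.0, -1.0]]
force: [0.2, -0.2, -0.6]
opening: 0.005
grasp_force: 0.0
```

Run:
```python
from h import *
np.set_printoptions(precision=1,suppress=True)
s=read_state(); print((s['position']-O)@Rd*1000,s['opening'],s['force'])
for x in (135,90,30):
    P=O+Rd@np.array([x,-15,0])/1000; P[2]=.168; go(P,Rt(YAW,0))
```

```text
[152.4 -14.9   7.6] 0.005310253554973207 [ 0.2 -0.2 -0.6]
xyz mm [17.4 -0.1 -2.4] r [ 0.  0. -0.]
xyz mm [62.4 -0.1 -2.4] r [ 0.  0. -0.]
xyz mm [122.4  -0.1  -2.4] r [ 0.  0. -0.]
```

Tool +x pushes the tray in; gentle start.

Emit:
apply_moves --rows '[{"x": 8, "y": 0, "z": 0, "rx": 0, "ry": 0, "rz": 0, "claw": 255}, {"x": 15, "y": 0, "z": 0, "rx": 0, "ry": 0, "rz": 0, "claw": 255}, {"x": 20, "y": 0, "z": 0, "rx": 0, "ry": 0, "rz": 0, "claw": 255}, {"x": 26, "y": 0, "z": 0, "rx": 0, "ry": 0, "rz": 0, "claw": 255}, {"x": 33, "y": 0, "z": 0, "rx": 0, "ry": 0, "rz": 0, "claw": 255}, {"x": 41, "y": 0, "z": 0, "rx": 0, "ry": 0, "rz": 0, "claw": 255}, {"x": 49, "y": 0, "z": 0, "rx": 0, "ry": 0, "rz": 0, "claw": 255}, {"x": 57, "y": 0, "z": 0, "rx": 0, "ry": 0, "rz": 0, "claw": 255}, {"x": 65, "y": 0, "z": 0, "rx": 0, "ry": 0, "rz": 0, "claw": 255}, {"x": 73, "y": 0, "z": 0, "rx": 0, "ry": 0, "rz": 0, "claw": 255}]'

```text
time_s: 26.7
position: [0.5624, 0.0418, 0.1646]
tcp_rot: [[-0.981, 0.195, -0.001], [0.195, 0.981, 0.0], [0.001, 0.0, -1.0]]
force: [4.1, -0.5, 2.9]
opening: 0.004
grasp_force: 2.2
```

Run:
```python
from h import *
np.set_printoptions(precision=1,suppress=True)
s=read_state(); print((s['position']-O)@Rd*1000,s['force']); chk()
```

```text
[ 78.7 -15.2   6.6] [ 4.1 -0.5  2.9]
side 207 plate tilt [0.2 0.1] z -49.092460244247754 x,y max [  5.4 -47.5  43.3  58.2]
 handle top 36 [ 15.9  -3.3 -10.2] ((16.338415145874023, -1.3208284378051758), (18.074077606201172, 11.595680236816406), 87.35759735107422)
 panel top x 61.82169326520843
top 522 plate tilt [-0.7 -0. ] z -50.93010549904301 x,y max [  5.5 -59.1  42.8  59.1]
 handle top 55 [ 17.5  -0.5 -11.5] ((17.85214614868164, -0.2568836212158203), (14.56768798828125, 14.84790325164795), 11.447656631469727)
 panel top x 55.876388993298015
```

Emit:
apply_moves --rows '[{"x": 5, "y": 0, "z": 0, "rx": 0, "ry": 0, "rz": 0, "claw": 255}, {"x": 11, "y": 0, "z": 0, "rx": 0, "ry": 0, "rz": 0, "claw": 255}, {"x": 18, "y": 0, "z": 0, "rx": 0, "ry": 0, "rz": 0, "claw": 255}, {"x": 25, "y": 0, "z": 0, "rx": 0, "ry": 0, "rz": 0, "claw": 255}, {"x": 32, "y": 0, "z": 0, "rx": 0, "ry": 0, "rz": 0, "claw": 255}, {"x": 38, "y": 0, "z": 0, "rx": 0, "ry": 0, "rz": 0, "claw": 255}, {"x": 43, "y": 0, "z": 0, "rx": 0, "ry": 0, "rz": 0, "claw": 255}, {"x": 47, "y": 0, "z": 0, "rx": 0, "ry": 0, "rz": 0, "claw": 255}, {"x": 50, "y": 0, "z": 0, "rx": 0, "ry": 0, "rz": 0, "claw": 255}, {"x": 51, "y": 0, "z": 0, "rx": 0, "ry": 0, "rz": 0, "claw": 255}]'

```text
time_s: 28.05
position: [0.5127, 0.0517, 0.1647]
tcp_rot: [[-0.981, 0.195, -0.001], [0.195, 0.981, 0.0], [0.001, 0.0, -1.0]]
force: [3.4, -0.2, -3.3]
opening: 0.003
grasp_force: 2.0
```

Emit:
apply_moves --rows '[{"x": 1, "y": 0, "z": 0, "rx": 0, "ry": 0, "rz": 0, "claw": 255}, {"x": 2, "y": 0, "z": 0, "rx": 0, "ry": 0, "rz": 0, "claw": 255}, {"x": 2, "y": 0, "z": 0, "rx": 0, "ry": 0, "rz": 0, "claw": 255}]'

```text
time_s: 28.42
position: [0.5108, 0.052, 0.1647]
tcp_rot: [[-0.981, 0.195, -0.001], [0.195, 0.981, 0.0], [0.001, 0.0, -1.0]]
force: [3.1, -0.7, -2.3]
opening: 0.006
grasp_force: 1.8
```

Run:
```python
from h import *
np.set_printoptions(precision=1,suppress=True)
s=read_state(); print((s['position']-O)@Rd*1000,s['force']); chk()
```

```text
[ 26.  -15.1   6.7] [ 3.1 -0.7 -2.3]
 panel top x 8.815799090657034
 panel top x
```

Still about 2 mm out; small steps to the stop.

Emit:
apply_moves --rows '[{"x": 0.7, "y": 0, "z": 0, "rx": 0, "ry": 0, "rz": 0, "claw": 255}, {"x": 1.4, "y": 0, "z": 0, "rx": 0, "ry": 0, "rz": 0, "claw": 255}, {"x": 2, "y": 0, "z": 0, "rx": 0, "ry": 0, "rz": 0, "claw": 255}, {"x": 2, "y": 0, "z": 0, "rx": 0, "ry": 0, "rz": 0, "claw": 255}]'

```text
time_s: 29.02
position: [0.5089, 0.0524, 0.1647]
tcp_rot: [[-0.981, 0.195, -0.001], [0.195, 0.981, 0.0], [0.001, 0.0, -1.0]]
force: [4.6, -2.4, -1.6]
opening: 0.01
grasp_force: 1.9
```

Emit:
apply_moves --rows '[{"x": 0.7, "y": 0, "z": 0, "rx": 0, "ry": 0, "rz": 0, "claw": 255}, {"x": 1.4, "y": 0, "z": 0, "rx": 0, "ry": 0, "rz": 0, "claw": 255}, {"x": 2, "y": 0, "z": 0, "rx": 0, "ry": 0, "rz": 0, "claw": 255}, {"x": 2, "y": 0, "z": 0, "rx": 0, "ry": 0, "rz": 0, "claw": 255}]'

```text
time_s: 29.52
position: [0.5084, 0.0525, 0.1647]
tcp_rot: [[-0.981, 0.195, 0.002], [0.195, 0.981, -0.0], [-0.002, 0.0, -1.0]]
force: [6.8, -2.6, -4.7]
opening: 0.006
grasp_force: 3.3
```

Emit:
apply_moves --rows '[{"x": 0.7, "y": 0, "z": 0, "rx": 0, "ry": 0, "rz": 0, "claw": 255}, {"x": 1.5, "y": 0, "z": 0, "rx": 0, "ry": 0, "rz": 0, "claw": 255}, {"x": 1.5, "y": 0, "z": 0, "rx": 0, "ry": 0, "rz": 0, "claw": 255}]'

```text
time_s: 29.9
position: [0.5084, 0.0525, 0.1649]
tcp_rot: [[-0.981, 0.195, 0.006], [0.195, 0.981, -0.001], [-0.006, 0.001, -1.0]]
force: [9.4, -2.1, -5.8]
opening: 0.006
grasp_force: 4.6
```

At the stop: no further motion while the force rises. Withdrawing outwards, then up.

Emit:
apply_moves --rows '[{"x": -10, "y": 0, "z": 0, "rx": 0, "ry": 0, "rz": 0, "claw": 255}, {"x": -35, "y": 0, "z": 0, "rx": 0, "ry": 0, "rz": 0, "claw": 255}, {"x": -70, "y": 0, "z": 0, "rx": 0, "ry": 0, "rz": 0, "claw": 255}, {"x": -110, "y": 0, "z": -30, "rx": 0, "ry": 0, "rz": 0, "claw": 255}, {"x": -130, "y": 0, "z": -80, "rx": 0, "ry": 0, "rz": 0, "claw": 255}, {"x": -130, "y": 0, "z": -120, "rx": 0, "ry": 0, "rz": 0, "claw": 255}, {"x": -130, "y": 0, "z": -120, "rx": 0, "ry": 0, "rz": 0, "claw": 255}, {"x": -130, "y": 0, "z": -120, "rx": 0, "ry": 0, "rz": 0, "claw": 255}]'

```text
time_s: 30.9
position: [0.6312, 0.0283, 0.2834]
tcp_rot: [[-0.981, 0.195, -0.005], [0.195, 0.981, 0.001], [0.005, 0.0, -1.0]]
force: [-0.4, -0.3, -0.2]
opening: 0.005
grasp_force: 0.0
```

Run:
```python
from h import *
np.set_printoptions(precision=1,suppress=True)
s=read_state(); print(s['position'],s['force'])
for n in('side','top'):
    p,im,d=cam(n); L=(pts(p,d)-O)@Rd*1000
    m=(abs(L[...,2]-24)<3)&(L[...,0]>-20)&(L[...,0]<40)&(abs(L[...,1])<84); print(n,m.sum(),np.percentile(L[m][:,0],[5,50,95]) if m.any() else '')
    f=np.load(n+'0.npz')['W']; g=(L[...,2]>40)&(L[...,2]<70)&(L[...,0]<10)&(L[...,0]>-190)&(L[...,1]>90)&(L[...,1]<180)
    L0=(f-O)@Rd*1000; g0=(L0[...,2]>40)&(L0[...,2]<70)&(L0[...,0]<10)&(L0[...,0]>-190)&(L0[...,1]>90)&(L0[...,1]<180)
    print(' cups now/then',L[g].mean(0),g.sum(),L0[g0].mean(0),g0.sum())
```

```text
[0.6 0.  0.3] [-0.4 -0.3 -0.2]
side 330 [-0.3  6.5 12.9]
 cups now/then [-95.9 139.1  56.7] 1137 [-96.1 139.1  56.5] 1142
top 102 [ 1.2  7.4 13.6]
 cups now/then [-39.9 161.8  64.2] 26 [-98.  143.3  58.6] 1201
```

```bash
python3 -c "
from rig import hand_in; print(hand_in())"
```

```text
the job is handed in; nothing more can be done
None
```

The press is lying flat in the tray, let go, and the tray is pushed to its stop. The cups haven't moved, nothing came near the skillet, and the job is handed in at about 31 s. On the first try the press's long end touched the deck's front edge, so I set it back on the trivet and regripped it before going in.

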